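# Load a test fixture with interlocking circuit boards

## Task

Lever the clear cover of the test fixture up with the blade of the pry tool (in at the slot in its front wall) and swing it right open. With it open, fit every board lying on the bench into the nest, each in the one place and turned the one way in which its keys drop in flush with the frame; then swing the cover fully shut over them and leave the pry tool lying on its blue mat. Do not disturb the tape, the mug or the meter.

Things in the scene. Friction and masses are not known exactly. Their poses are not given: they have to be found in the camera images.
- fixture: Grey box fixed to the bench, 200 (x) x 180 (y) mm, walls 8 mm thick, 54 high; front is its -y side. Origin: centre of underside, z up. Inside: floor 10 mm up and an aluminium frame (top 22 mm up) round a nest of 2 x 2 places, 152 x 132 mm. Each side of the frame has a T slot for one board's key: a board fits only one place and way round, drops in straight down, 1.5 mm play, top flush.
- cover (a joint): Angle of the cover, a clear panel with thin steel edging, 200 mm wide, 180 mm from hinge to free edge, 6 mm thick, no handle; shut, its underside is 54 mm above the bench. 0 shut, 1.57 upright, 2.0 fully back against its stop. Stiff friction hinge: the cover stays at any angle where it is left; about 2 N at the free edge moves it.
- cover_hinge (a point): Middle of the hinge axis (at the +y top edge of the fixture, 54 mm above the bench, on the underside of the cover). The axis runs along the fixture's x.
- cover_edge (a point): Middle of the cover's free edge, on its underside, 180 mm from the hinge.
- pry_slot (a point): Middle of the mouth of the pry slot: a gap in the top of the front (-y) wall, 56 mm wide, from 38 to 54 mm above the bench, closed above by the shut cover only. This point is on the wall's outer face, 46 mm above the bench. A blade goes in level along the fixture's +y and lifts the cover from beneath.
- pry_tool: Pry tool, 129 mm long, 0.07 kg: black handle 74 mm long (x -37 to +37 mm), 22 wide (y), 24 high; then a stiff flat steel blade, 28 mm wide, 3 mm thick, out to x = +92 mm at half the handle's height (12 mm above its underside). Origin: centre of the handle's underside.
- blade_tip (a point): Middle of the blade's front edge (x = +92 mm, 12 mm above the handle's underside).
- mat: Flat blue rubber mat fixed to the bench, 200 (x) by 80 (y) by 3 mm, the tool's place. Origin: centre of its underside; z up.
- tape_roll: Bystander: roll of tape lying flat, 90 mm across, 24 mm high. Origin: centre of its underside.
- mug: Bystander: white mug 85 mm high, 76 mm across. Origin: centre of its underside.
- meter: Bystander: hand-held meter lying on its back, 90 by 150 by 35 mm. Origin: centre of its underside.
- board_a: Green board a (may be absent), 76 (x) x 66 (y) x 12 mm, 0.16 kg, z up, with a heat sink on its middle as grip (24 mm along x, 34 along y, 12 to 38 mm above the underside). Origin: centre of the underside of that rectangle. Fits at nest_a, axes along the fixture's. Sides: -x: T key at y -8 (neck 14, head 26, 13 long); +x: tongue at y 10 (16 wide, 10 long); +y: notch at x -12 (22 wide).
- nest_a (a point): Where board a's origin belongs: on the floor of the nest (10 mm above the bench), middle of the place in the fixture's (-x, -y) corner.
- board_b: Green board b (may be absent), 76 (x) x 66 (y) x 12 mm, 0.16 kg, z up, with a heat sink on its middle as grip (24 mm along x, 34 along y, 12 to 38 mm above the underside). Origin: centre of the underside of that rectangle. Fits at nest_b, axes along the fixture's. Sides: -y: T key at x 6 (neck 18, head 30, 13 long); +y: tongue at x 14 (14 wide, 10 long); -x: notch at y 10 (16 wide).
- nest_b (a point): Where board b's origin belongs: on the floor of the nest (10 mm above the bench), middle of the place in the fixture's (+x, -y) corner.
- board_c: Green board c (may be absent), 76 (x) x 66 (y) x 12 mm, 0.16 kg, z up, with a heat sink on its middle as grip (24 mm along x, 34 along y, 12 to 38 mm above the underside). Origin: centre of the underside of that rectangle. Fits at nest_c, axes along the fixture's. Sides: +x: T key at y 12 (neck 12, head 22, 13 long); -x: tongue at y -8 (20 wide, 10 long); -y: notch at x 14 (14 wide).
- nest_c (a point): Where board c's origin belongs: on the floor of the nest (10 mm above the bench), middle of the place in the fixture's (+x, +y) corner.
- board_d: Green board d (may be absent), 76 (x) x 66 (y) x 12 mm, 0.16 kg, z up, with a heat sink on its middle as grip (24 mm along x, 34 along y, 12 to 38 mm above the underside). Origin: centre of the underside of that rectangle. Fits at nest_d, axes along the fixture's. Sides: +y: T key at x -14 (neck 16, head 28, 13 long); -y: tongue at x -12 (22 wide, 10 long); +x: notch at y -8 (20 wide).
- nest_d (a point): Where board d's origin belongs: on the floor of the nest (10 mm above the bench), middle of the place in the fixture's (-x, +y) corner.
Mind the look-alikes: they are no part of the job. Leave any orange look-alike of the board_d alone.

How it is judged:
By the outcome, as a careful person would: the job done as asked, in the order asked, and still so for the second after the job is handed in, with the robot touching nothing.
Of board_a, board_b, board_c, board_d only 3 to 4 are there at a start; the rules pass over those that are not, and their reading is None.
At some moment in a run one of board_a, board_b, board_c, board_d may be knocked a few centimetres aside while the robot is not near it.
It also fails if it takes over 208 s, if anything falls off the work surface, if the arm or the gripper's body presses on something with over 40 N, if the wrist force passes 120 N, or if a joint passes its speed limit or range.

## Robot

A 6-joint arm with a two-finger parallel gripper is mounted at the origin on the work surface. World frame = base frame: x ahead of the robot, y to its left, z up, the work surface at z = 0. Lengths are in m, angles in rad, forces in N, time in s.
With the tool pointing down it reaches from about 0.25 to 0.85 m from the base axis. Payload 12.5 kg.
Tool frame: the origin (TCP) lies midway between the tips of the shut fingers; the grasp point (between the pads) lies 19 mm behind it; z points along the fingers, y is the line along which they close (so a half turn about z gives the same grasp; the last joint's range is limited). The gripper opens to 93 mm and grips with 3 to 60 N. Pads are 15 mm wide; open, the fingers measure 128 mm over their backs; the gripper's body (75 mm by 188 mm) begins 65 mm behind the grasp point.
Start: joints at [-1.238, 0.351, 1.652, -0, 1.139, -0.085], TCP at [0.223, -0.503, 0.219] pointing down, gripper open.
Joint ranges: [-2.75, 2.75], [-0.79, 2.1], [0.01, 2.65], [-1.57, 4.71], [0.07, 3.14], [-2.87, 2.87]. Speed limits (rad/s): [2.22, 2.22, 2.79, 3.14, 3.14, 3.14].

## Interface

Orientations are given as a rotation vector (axis times angle).
In Python, from workcell import env, eyes, workorder, finder gives the robot as it stands.
- The arm moves only by the tool send_rows, never from a script. Its argument "motion" is a list of rows, each a list of 5 numbers: the opening, from 0 (shut) to 1 (fully open), then the shift along the tool's x, y, z as a fraction of full scale, then the turn about the tool's z as a fraction of full scale. A call has 1 to 10 rows; each row shifts and turns the commanded pose from where the row before left it, along the tool's axes as they then stand; what a row does not reach is not made up. Full scale, the value 1, is 60 mm for a shift and pi rad for a turn. A row lasts 1/8 s, in which the tool goes at most 62.5 mm and 10.7 degrees, less where a joint would pass 70% of its speed; a pose out of reach is approached as far as the arm can. A call with a number of a shift or a turn outside -1 to 1 is refused whole. A call with a gripper value outside its range is refused whole. The fingers move at their own pace and stop on an object; the grip force is fixed at half the most. Time passes only in rows, so rows that do not move let the fingers close. It gives the time, the measured TCP pose, the force, the opening and the grip force at its end, in the units of the state.
- env.get_state(): the state, without advancing time (a new reading comes with each control period).
- eyes.capture(name): name is "side" or "top"; returns the picture (400x640x3 uint8, red, green, blue); there is no depth.
- eyes.camera_params(name): a dict with "K" (3x3 intrinsics, pixels), "dist_coeffs" ([k1, k2, p1, p2, k3] as OpenCV has them; the pictures are not rectified), "rvec" (rotation vector, rad) and "tvec" (3), from world to camera coordinates, as OpenCV has them. Camera axes: x right, y down, z forward; pixel columns grow to the right and rows downward; lengths in m; the calibration is good to about 2 mm. A picture is of the moment at which its call begins. camera_params takes no time and is no camera call.
- workorder.sign_off(): hands the job in; it is judged then, once.
Trained networks look in the newest picture that a camera, given by its name, has taken for a name from the list of things; names that differ only in an ending like _2 or _b are one class to them, and where a whole thing is asked for, a point or a joint stands for the part that bears it (a point fixed in the world has none). Each returns a list of dicts, best first, with "conf" (0 to 1); they miss things now and then, are a little off and sometimes report something else, mostly with a low value. They report only what shows in the picture. A call takes as long as a camera call. They do not tell look-alikes from the thing itself.
- finder.boxes_of(camera, name): "extent" ([left, top, width, height] in pixels, round what is visible of it).
- finder.outline_of(camera, name): "mask" (400x640 bool, what is visible of it) and "extent" ([left, top, width, height] in pixels, round what is visible of it).
The state is a dict: "clock": time; "joints": joint angles; "dq": joint speeds; "joint_efforts": joint torques, N m; "tcp_pos": TCP position; "ee_rot": TCP orientation; "force": force on the tool from outside, world axes, zero at the start; "wrist_torque": the same for the moment, N m; "finger_gap": finger opening in m; "grip_force": force on a finger pad.
Only numpy, scipy, OpenCV 4.12 (cv2) and the standard library are available. Lean on these libraries where they do the work, as an engineer would, in place of code of your own. Each camera call takes 0.05 s, during which the arm holds its last target. There are 200 camera calls.

## Working session

There is one attempt and no reset: what is moved stays moved. The work goes in short steps, Python scripts to look and compute and a tool call to move; the robot and the scene stay as the last step left them, time stands still between calls to the robot, and variables do not carry over. Pictures are saved under pics/ and viewed, at most 14 in all, crops included, and the job is handed in when it is done.

Besides the shell and the picture viewer there is one more tool, called after "Request:" in YAML: its name, and indented under it one key for each argument. send_rows: Moves the arm, as the interface text tells. Its arguments: {"type":"object","properties":{"motion":{"type":"array"}},"required":["motion"]}

```bash
mkdir -p pics; ls; python3 - <<'E'
from workcell import env, eyes, workorder, finder
import cv2,numpy as np
for n in("top","side"):
    im=eyes.capture(n); cv2.imwrite(f"pics/{n}0.png",im[:,:,::-1])
    p=eyes.camera_params(n); print(n,p)
s=env.get_state(); print(s)
E
```

```text
pics
top {'K': array([[437.8606093 ,   0.        , 318.53738899],
       [  0.        , 437.8606093 , 201.1307321 ],
       [  0.        ,   0.        ,   1.        ]]), 'dist_coeffs': array([-0.0983035,  0.       ,  0.       ,  0.       ,  0.       ]), 'rvec': array([ 2.11676334, -2.17887992,  0.14732548]), 'tvec': array([0.01179212, 0.52130551, 1.18604895])}
side {'K': array([[449.4631093 ,   0.        , 319.97516337],
       [  0.        , 449.4631093 , 205.31040068],
       [  0.        ,   0.        ,   1.        ]]), 'dist_coeffs': array([-0.08405361,  0.        ,  0.        ,  0.        ,  0.        ]), 'rvec': array([ 1.05726347, -2.35614233,  1.08733612]), 'tvec': array([0.34626828, 0.30524009, 0.98507251])}
{'clock': 0.1, 'joints': array([-1.23762945e+00,  3.51214554e-01,  1.65230651e+00, -2.00407521e-05,
        1.13908014e+00, -8.45957443e-02]), 'dq': array([-0.00174238, -0.00223657, -0.00090405, -0.00100303,  0.00152654,
       -0.00122528]), 'joint_efforts': array([ 1.25703544e-03, -4.98028564e+01, -2.85703075e+01,  7.00384146e-02,
        2.38587626e-02, -4.05776063e-05]), 'tcp_pos': array([ 0.22307269, -0.50242354,  0.21815799]), 'ee_rot': array([-3.07232589e+00, -6.51264254e-01,  2.24682596e-04]), 'force': array([ 0.85596174,  0.75846189, -0.02435637]), 'wrist_torque': array([ 0.02127305,  0.03727106, -0.01875808]), 'grip_force': 0.0, 'finger_gap': 0.09325579503311436}
```

View pics/top0.png

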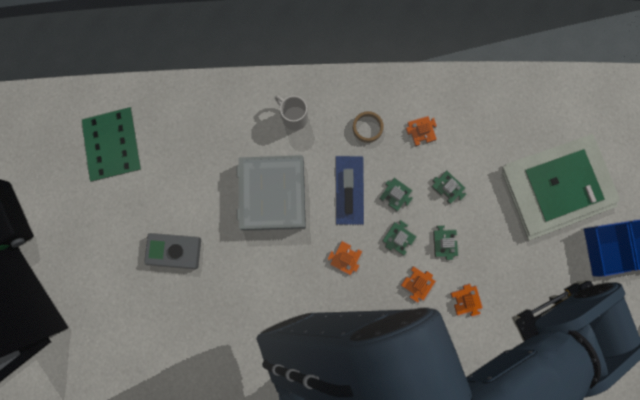

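View pics/side0.png

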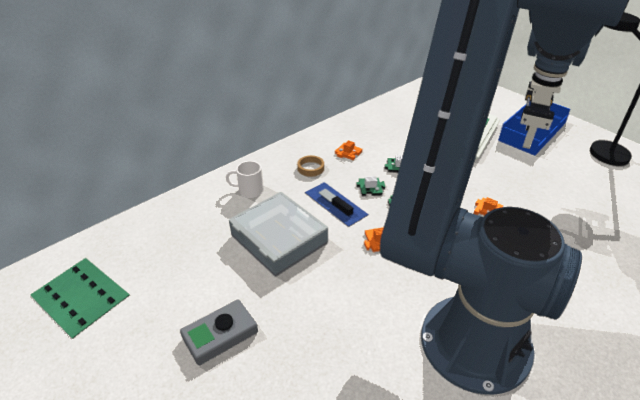

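```bash
cat > h.py <<'E'
import numpy as np, cv2
from scipy.spatial.transform import Rotation as R
from workcell import env, eyes, workorder, finder
P={n:eyes.camera_params(n) for n in("top","side")}
def proj(n,X):
    p=P[n]; return cv2.projectPoints(np.asarray(X,float).reshape(-1,1,3),p["rvec"],p["tvec"],p["K"],p["dist_coeffs"])[0][:,0]
def ray(n,uv,z):
    p=P[n]; q=cv2.undistortPoints(np.asarray(uv,float).reshape(-1,1,2),p["K"],p["dist_coeffs"])[:,0]
    Rm=cv2.Rodrigues(p["rvec"])[0]; c=-Rm.T@p["tvec"]; d=np.c_[q,np.ones(len(q))]@Rm
    return c+d*((z-c[2])/d[:,2])[:,None]
def rect(n,im,x0,x1,y0,y1,z,s):
    # world window seen from above: image up=+x, right=-y ; s px/m
    xs=np.arange(x1,x0,-1/s); ys=np.arange(y1,y0,-1/s)
    gx,gy=np.meshgrid(xs,ys,indexing='ij')
    uv=proj(n,np.c_[gx.ravel(),gy.ravel(),np.full(gx.size,z)]).reshape(gx.shape+(2,)).astype(np.float32)
    return cv2.remap(im,uv[...,0],uv[...,1],cv2.INTER_CUBIC)
E
python3 - <<'E'
from h import *
im=eyes.capture("top")
print(ray("top",[[397,193],[448,187],[400,238],[445,243],[272,192],[349,190]],0.01).round(3))
c=ray("top",[[420,215]],0.01)[0]
cv2.imwrite("pics/boards.png",rect("top",im,c[0]-.14,c[0]+.14,c[1]-.15,c[1]+.15,.012,2000)[:,:,::-1])
im2=eyes.capture("side")
a=rect("top",im,.45,.75,-.14,.26,.054,1500)
cv2.imwrite("pics/fix.png",a[:,:,::-1])
E
```

```text
[[ 0.542 -0.229  0.01 ]
 [ 0.555 -0.378  0.01 ]
 [ 0.413 -0.231  0.01 ]
 [ 0.395 -0.359  0.01 ]
 [ 0.555  0.129  0.01 ]
 [ 0.555 -0.091  0.01 ]]
```

View pics/boards.png

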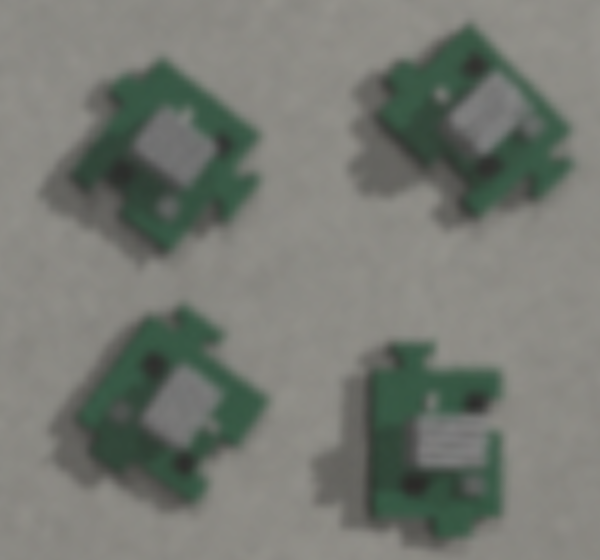

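View pics/fix.png

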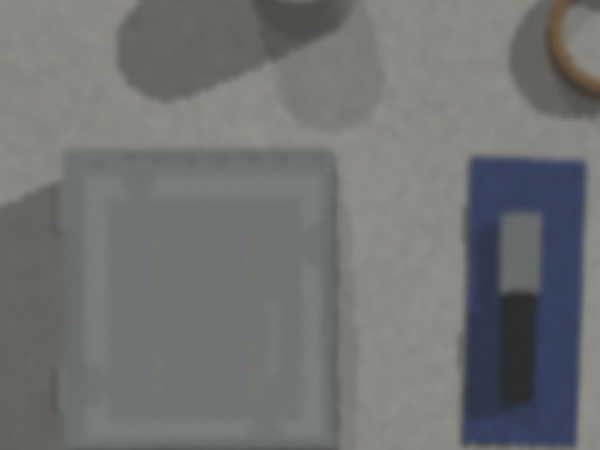

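```bash
cat >> h.py <<'E'
MM=1e-3
B={ # key:(side,pos,neck,head), tongue:(side,pos,w), notch:(side,pos,w)
'a':(('-x',-8,14,26),('+x',10,16),('+y',-12,22)),
'b':(('-y',6,18,30),('+y',14,14),('-x',10,16)),
'c':(('+x',12,12,22),('-x',-8,20),('-y',14,14)),
'd':(('+y',-14,16,28),('-y',-12,22),('+x',-8,20))}
def box(side,pos,w,d0,d1):
    h={'x':38,'y':33}[side[1]]; s=1 if side[0]=='+' else -1
    a=sorted([s*(h+d0),s*(h+d1)]); b=[pos-w/2,pos+w/2]
    (x0,x1),(y0,y1)=(a,b) if side[1]=='x' else (b,a)
    return np.array([[x0,y0],[x1,y0],[x1,y1],[x0,y1]])*MM
def outline(k,neckl=6,nd=10):
    """polygon via raster-free union: return list of + boxes and list of - boxes"""
    K,T,N=B[k]
    plus=[np.array([[-38,-33],[38,-33],[38,33],[-38,33]])*MM, box(K[0],K[1],K[2],-2,13), box(K[0],K[1],K[3],neckl,13), box(T[0],T[1],T[2],-2,10)]
    return plus,[box(N[0],N[1],N[2],-nd,0.5)]
def shape(k,ppm=2):
    plus,minus=outline(k); m=np.zeros((120*ppm,120*ppm),np.uint8)
    f=lambda b:np.round((b/MM+60)*ppm).astype(np.int32)
    for b in plus: cv2.fillConvexPoly(m,f(b),255)
    for b in minus: cv2.fillConvexPoly(m,f(b),0)
    c=max(cv2.findContours(m,cv2.RETR_EXTERNAL,cv2.CHAIN_APPROX_SIMPLE)[0],key=len)[:,0]
    return (c/ppm-60)*MM
SH={k:shape(k) for k in B}
SS=4
def render(n,k,pose,z0,win):
    x,y,t=pose; u0,v0,u1,v1=win
    Rm=np.array([[np.cos(t),-np.sin(t)],[np.sin(t),np.cos(t)]])
    def pr(poly,z):
        q=poly@Rm.T+[x,y]; return (proj(n,np.c_[q,np.full(len(q),z)])-[u0-.5,v0-.5])*SS-.5
    m=np.zeros(((v1-v0)*SS,(u1-u0)*SS),np.uint8)
    def ext(poly,za,zb,col):
        for z in np.linspace(za,zb,5): cv2.fillPoly(m,[np.round(pr(poly,z)*16).astype(np.int32)],col,cv2.LINE_8,4)
    ext(SH[k],z0,z0+.012,255)
    ext(np.array([[-12,-17],[12,-17],[12,17],[-12,17]])*MM,z0+.012,z0+.038,0)
    return cv2.resize(m.astype(np.float32)/255,None,fx=1/SS,fy=1/SS,interpolation=cv2.INTER_AREA)
def greenness(im,win):
    u0,v0,u1,v1=win; c=im[v0:v1,u0:u1].astype(float)
    g=(c[...,1]-c[...,0])/(c.sum(-1)+1); return np.clip((g-.03)/.12,0,1)
from scipy.optimize import minimize
def fit(n,im,x,y,types='abcd',z0=0.,inits=None):
    uv=proj(n,[[x,y,z0+.012]])[0]; r=34 if n=="top" else 40
    win=[int(uv[0])-r,int(uv[1])-r,int(uv[0])+r,int(uv[1])+r]
    g=greenness(im,win); out=[]
    for k in types:
        cost=lambda p:((render(n,k,[p[0]*MM,p[1]*MM,p[2]/40],z0,win)-g)**2).sum()
        ts=np.arange(0,2*np.pi,np.pi/12) if inits is None else inits
        c=sorted((cost([x/MM,y/MM,t*40]),t) for t in ts)[:3]
        for _,t in c:
            s=np.array([x/MM,y/MM,t*40]); sim=np.vstack([s]+[s+3*e for e in np.eye(3)])
            o=minimize(cost,s,method='Nelder-Mead',options=dict(initial_simplex=sim,xatol=.05,fatol=.01,maxiter=200))
            out.append((o.fun,k,o.x[0]*MM,o.x[1]*MM,(o.x[2]/40+np.pi)%(2*np.pi)-np.pi))
    return sorted(out)
E
python3 - <<'E'
from h import *
im=eyes.capture("top")
for x,y in [(.542,-.229),(.555,-.378),(.413,-.231),(.395,-.359)]:
    f=fit("top",im,x,y); seen={}
    for o in f: seen.setdefault(o[1],o)
    print([(k,[round(float(q),4) for q in (o[0],*o[2:])]) for k,o in list(seen.items())[:2]])
# tool
r=rect("top",im,.45,.70,-.16,-.02,.027,2000).astype(int)
dark=(r.sum(-1)<150).astype(np.uint8); 
c=max(cv2.findContours(dark,0,1)[0],key=cv2.contourArea); q=cv2.minAreaRect(c)
print("handle",.70-q[0][1]/2000,-.02-q[0][0]/2000,q[1][0]/2,q[1][1]/2,q[2])
for nm in("cover","fixture","mat","meter","pry_tool"):
    o=finder.outline_of("top",nm)
    for d in o[:2]:
        cc=max(cv2.findContours(d["mask"].astype(np.uint8),0,1)[0],key=cv2.contourArea)[:,0]
        z={"cover":.06,"fixture":.06,"mat":.003,"meter":.035,"pry_tool":.02}[nm]
        w=ray("top",cc,z)[:,:2].astype(np.float32)*1000; print(nm,round(d["conf"],2),cv2.minAreaRect(w))
E
```

```text
[('b', [182.9908, 0.5403, -0.2244, -0.6523]), ('d', [192.0647, 0.5389, -0.2243, 2.3838])]
[('a', [176.4161, 0.5563, -0.3793, 0.7642]), ('c', [187.4492, 0.5567, -0.3801, -2.3766])]
[('d', [183.7931, 0.4125, -0.2279, -2.1952]), ('b', [189.3176, 0.4127, -0.2277, 1.004])]
[('a', [174.9379, 0.3949, -0.3594, -3.132]), ('c', [176.9101, 0.3949, -0.3612, -0.0007])]
handle 0.5206028747558593 -0.08619866180419922 22.278812408447266 73.55545043945312 1.6211459636688232
cover 0.93 ((547.462890625, 130.34860229492188), (203.3799285888672, 185.49807739257812), 0.37801212072372437)
cover 0.59 ((409.47100830078125, -219.07769775390625), (71.24710845947266, 80.68910217285156), 53.32024383544922)
fixture 0.85 ((547.2520751953125, 129.37728881835938), (206.893798828125, 187.45205688476562), 0.3911226689815521)
mat 0.64 ((555.8804931640625, -93.4081039428711), (83.47000122070312, 201.9035186767578), 87.52578735351562)
meter 0.8 ((395.5899658203125, 407.6920166015625), (160.558837890625, 94.4617919921875), 83.69935607910156)
pry_tool 0.81 ((549.439697265625, -87.78772735595703), (28.607036590576172, 129.51824951171875), 87.87411499023438)
pry_tool 0.59 ((554.3621826171875, 133.687255859375), (214.89578247070312, 196.06063842773438), 0.39110496640205383)
```

```bash
python3 - <<'E'
from h import *
im=eyes.capture("top"); rows=[]
for k,x,y,t in [('b',.5403,-.2244,-.6523),('c',.3949,-.3612,0),('a',.3949,-.3594,-3.132)]:
    uv=proj("top",[[x,y,.012]])[0].astype(int); w=[uv[0]-25,uv[1]-25,uv[0]+25,uv[1]+25]
    c=im[w[1]:w[3],w[0]:w[2],::-1]
    f=lambda a:cv2.resize(cv2.cvtColor((a*255).astype(np.uint8),cv2.COLOR_GRAY2BGR),(200,200),interpolation=0)
    rows.append(np.hstack([cv2.resize(c,(200,200),interpolation=0),f(greenness(im,w)),f(render("top",k,[x,y,t],0,w))]))
    if k=='b': print(c[8:45:4,25], greenness(im,w)[8:45:4,25].round(2))
cv2.imwrite("pics/d.png",np.vstack(rows))
E
```

```text
[[130 136 137]
 [ 69  88  58]
 [ 71  88  59]
 [112 113 112]
 [114 114 114]
 [ 99 100  99]
 [ 57  67  53]
 [ 77  84  73]
 [ 66  82  56]
 [108 113 113]] [0.   0.91 0.85 0.   0.   0.   0.41 0.14 0.81 0.  ]
```

View pics/d.png

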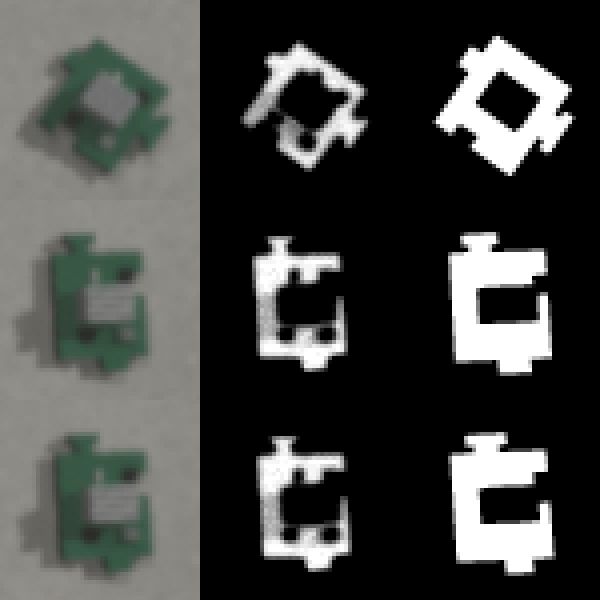

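```bash
cat >> h.py <<'E'
def greenness(im,win):
    u0,v0,u1,v1=win; c=im[v0:v1,u0:u1].astype(float)
    g=(c[...,1]-c[...,0])/(c.sum(-1)+1); return np.clip((g-.008)/.11,0,1)
def _poly(n,pose,poly,z0,z1,win):
    x,y,t=pose; Rm=np.array([[np.cos(t),-np.sin(t)],[np.sin(t),np.cos(t)]]); q=poly@Rm.T+[x,y]
    m=np.zeros(((win[3]-win[1])*SS,(win[2]-win[0])*SS),np.uint8)
    for z in np.linspace(z0,z1,4):
        p=(proj(n,np.c_[q,np.full(len(q),z)])-[win[0]-.5,win[1]-.5])*SS-.5
        cv2.fillPoly(m,[np.round(p*16).astype(np.int32)],255,cv2.LINE_8,4)
    return cv2.resize(m.astype(np.float32)/255,None,fx=1/SS,fy=1/SS,interpolation=cv2.INTER_AREA)
rc=lambda a,b:np.array([[-a,-b],[a,-b],[a,b],[-a,b]])*MM
def render(n,k,pose,z0,win):
    m=_poly(n,pose,SH[k],z0+.004,z0+.012,win)
    w=1-np.maximum(_poly(n,pose,rc(27,22),z0+.012,z0+.012,win),_poly(n,pose,rc(13,18),z0+.012,z0+.038,win))
    return m,w
def fit(n,im,x,y,types='abcd',z0=0.,inits=None,r=34):
    uv=proj(n,[[x,y,z0+.012]])[0]
    win=[int(uv[0])-r,int(uv[1])-r,int(uv[0])+r,int(uv[1])+r]
    g=greenness(im,win); out=[]
    for k in types:
        def cost(p):
            m,w=render(n,k,[p[0]*MM,p[1]*MM,p[2]/40],z0,win); return (w*(m-g)**2).sum()
        ts=np.arange(0,2*np.pi,np.pi/12) if inits is None else inits
        for _,t in sorted((cost([x/MM,y/MM,t*40]),t) for t in ts)[:2]:
            s=np.array([x/MM,y/MM,t*40]); sim=np.vstack([s]+[s+3*e for e in np.eye(3)])
            o=minimize(cost,s,method='Nelder-Mead',options=dict(initial_simplex=sim,xatol=.05,fatol=.01,maxiter=150))
            out.append((o.fun,k,o.x[0]*MM,o.x[1]*MM,(o.x[2]/40+np.pi)%(2*np.pi)-np.pi))
    return sorted(out)
def goto(pos,yaw_d=None,st=None):
    """fractions: shift in the current tool axes to pos, turn (deg, frac) to yaw of tool y axis (mod pi)"""
    s=st or env.get_state(); Rm=R.from_rotvec(s["ee_rot"]).as_matrix()
    d=Rm.T@(np.asarray(pos)-s["tcp_pos"])/.06
    print("at",s["tcp_pos"].round(4),"shift/60mm",d.round(3),"yaw_y deg",np.degrees(np.arctan2(Rm[1,1],Rm[0,1])).round(2),"q",s["joints"].round(2),"t",s["clock"])
E
python3 - <<'E'
from h import *
im=eyes.capture("top")
for x,y in [(.540,-.225),(.556,-.379),(.413,-.228),(.395,-.36)]:
    f=fit("top",im,x,y); seen={}
    for o in f: seen.setdefault(o[1],o)
    print([(k,[round(float(q),4) for q in (o[0],*o[2:])]) for k,o in list(seen.items())[:3]])
goto([.5206,-.0862,.15])
print(R.from_rotvec(env.get_state()["ee_rot"]).as_matrix().round(3))
E
```

```text
[('b', [107.2089, 0.5398, -0.2243, -0.66]), ('d', [122.436, 0.5384, -0.2242, 2.4369]), ('c', [208.1997, 0.5433, -0.2246, 0.78])]
[('a', [46.9846, 0.5569, -0.3805, 0.7576]), ('c', [59.3088, 0.5568, -0.3796, -2.3978]), ('d', [138.1555, 0.5522, -0.3781, 2.2555])]
[('d', [83.0636, 0.4121, -0.2287, -2.1918]), ('b', [97.5894, 0.4122, -0.2281, 0.9833]), ('a', [187.2113, 0.4098, -0.223, 2.4935])]
[('c', [70.3197, 0.3952, -0.3609, -0.0054]), ('a', [73.5127, 0.3949, -0.3607, 3.1376]), ('b', [169.1598, 0.3939, -0.3613, -0.0371])]
at [ 0.2232 -0.5027  0.2186] shift/60mm [ 7.347 -4.333  1.144] yaw_y deg -66.06 q [-1.24  0.35  1.65  0.    1.14 -0.08] t 0.6
[[ 0.914  0.406  0.   ]
 [ 0.406 -0.914  0.   ]
 [ 0.    -0.    -1.   ]]
```

Request:
send_rows:
  motion:
    - [0.6, 0.757, -0.4225, 0, 0]
    - [0.6, 0.757, -0.4225, 0, 0]
    - [0.6, 0.757, -0.4225, 0, 0]
    - [0.6, 0.757, -0.4225, 0, 0]
    - [0.6, 0.757, -0.4225, 0, 0]
    - [0.6, 0.757, -0.4225, 0, 0]
    - [0.6, 0.757, -0.4225, 0, 0]
    - [0.6, 0.757, -0.4225, 0, 0]
    - [0.6, 0.757, -0.4225, 0, 0]
    - [0.6, 0.757, -0.4225, 0, 0]

```text
clock: 1.85
tcp_pos: [0.5364, -0.0852, 0.2188]
ee_rot: [3.073, 0.652, 0.001]
force: [0.9, -1.5, 0.7]
finger_gap: 0.0559
grip_force: 0.0
```

Request:
send_rows:
  motion:
    - [0.6, 0, 0, 0.5, 0.0472]
    - [0.6, 0, 0, 0.5, 0.0472]
    - [0.6, 0, 0, 0.5, 0.0473]
    - [0.6, 0, 0, 0, 0]
    - [0.6, 0, 0, 0, 0]

```text
clock: 2.48
tcp_pos: [0.536, -0.0869, 0.1298]
ee_rot: [3.141, -0.038, 0.002]
force: [0.6, 0.1, 0.6]
finger_gap: 0.0559
grip_force: 0.0
```

```bash
python3 - <<'E'
from h import *
goto([.5356,-.0866,.006])
E
```

```text
at [ 0.536  -0.0869  0.1298] shift/60mm [-0.01  -0.005  2.063] yaw_y deg -91.39 q [-0.25  0.45  1.75  0.    0.94  1.35] t 2.475
```

Request:
send_rows:
  motion:
    - [0.6, 0, 0, 0.7, 0]
    - [0.6, 0, 0, 0.7, 0]
    - [0.6, 0, 0, 0.4, 0]
    - [0.6, 0, 0, 0.26, 0]
    - [0.6, 0, 0, 0, 0]
    - [0, 0, 0, 0, 0]
    - [0, 0, 0, 0, 0]
    - [0, 0, 0, 0, 0]
    - [0, 0, 0, 0, 0]
    - [0, 0, 0, 0, 0]

```text
clock: 3.72
tcp_pos: [0.5356, -0.0868, 0.0053]
ee_rot: [3.141, -0.043, 0.001]
force: [-1.3, 0.1, 4.7]
finger_gap: 0.0217
grip_force: 30.0
```

Request:
send_rows:
  motion:
    - [0, 0, 0, -0.2, 0]
    - [0, 0, 0, -0.5, 0]
    - [0, 0, 0, -0.8, 0]
    - [0, 0, 0, -0.5, 0]
    - [0, 0, 0, 0, 0]

```text
clock: 4.35
tcp_pos: [0.5366, -0.0869, 0.1276]
ee_rot: [3.14, -0.043, 0.007]
force: [-0.2, 0.2, -0.4]
finger_gap: 0.0219
grip_force: 30.0
```

Request:
send_rows:
  motion:
    - [0, 0, 0, 0, -0.0566]
    - [0, 0, 0, 0, -0.0566]
    - [0, 0, 0, 0, -0.0566]
    - [0, 0, 0, 0, -0.0566]
    - [0, 0, 0, 0, -0.0566]
    - [0, 0, 0, 0, -0.0566]
    - [0, 0, 0, 0, -0.0566]
    - [0, 0, 0, 0, -0.0566]
    - [0, 0, 0, 0, -0.0566]
    - [0, 0, 0, 0, 0]

```text
clock: 5.6
tcp_pos: [0.5349, -0.0865, 0.1241]
ee_rot: [-2.219, -2.221, 0.001]
force: [-1.1, 1.0, -0.8]
finger_gap: 0.0218
grip_force: 30.0
```

```bash
python3 - <<'E'
from h import *
goto([.549,-.06,.038])
im=eyes.capture("top"); a=rect("top",im,.40,.70,-.14,.26,.054,1000)[:,:,::-1]
im=eyes.capture("side"); c=ray("side",[[300,230]],.05); 
b=im[150:290,200:380,::-1]
cv2.imwrite("pics/p1.png",np.hstack([a,cv2.resize(b,(386,300),interpolation=cv2.INTER_CUBIC)]))
E
```

```text
at [ 0.5349 -0.0865  0.1241] shift/60mm [0.441 0.238 1.435] yaw_y deg 0.05 q [-0.25  0.45  1.76  0.    0.93 -0.25] t 5.6
```

View pics/p1.png

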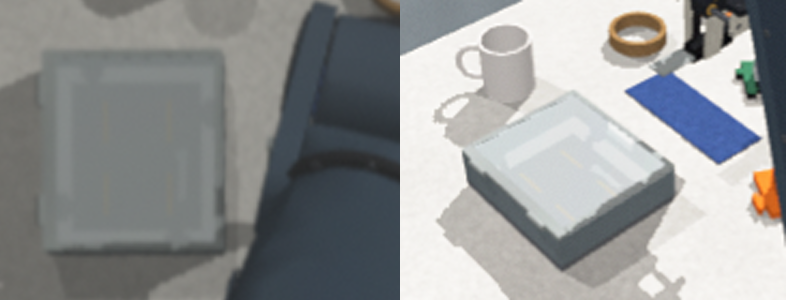

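Request:
send_rows:
  motion:
    - [0, 0.2, 0.12, 0.5, 0]
    - [0, 0.24, 0.118, 0.5, 0]
    - [0, 0, 0, 0.435, 0]
    - [0, 0, 0, 0, 0]
    - [0, 0, 0, 0, 0]

```text
clock: 6.32
tcp_pos: [0.5501, -0.0605, 0.0398]
ee_rot: [2.22, 2.222, 0.001]
force: [-0.2, -0.1, -0.6]
finger_gap: 0.022
grip_force: 30.0
```

Request:
send_rows:
  motion:
    - [0, 0.15, 0, 0, 0]
    - [0, 0.2, 0, 0, 0]
    - [0, 0.2, 0, 0, 0]
    - [0, 0.2, 0, 0, 0]
    - [0, 0.17, 0, 0, 0]
    - [0, 0, 0, 0, 0]

```text
clock: 7.08
tcp_pos: [0.5495, -0.0043, 0.0389]
ee_rot: [-2.218, -2.225, 0.0]
force: [0.6, 0.1, -1.1]
finger_gap: 0.0219
grip_force: 30.0
```

Request:
send_rows:
  motion:
    - [0, 0.076, 0, -0.34, 0]
    - [0, 0.076, 0, -0.34, 0]
    - [0, 0.117, 0, -0.282, 0]
    - [0, 0.117, 0, -0.282, 0]
    - [0, 0.185, 0, -0.242, 0]
    - [0, 0.185, 0, -0.242, 0]
    - [0, 0, 0, 0, 0]

```text
clock: 7.95
tcp_pos: [0.5501, 0.0414, 0.1438]
ee_rot: [2.217, 2.224, 0.003]
force: [-0.1, -0.5, -0.7]
finger_gap: 0.0219
grip_force: 30.0
```

```bash
python3 - <<'E'
from h import *
goto([.549,.07,.165]); print(env.get_state()["force"])
im=eyes.capture("side")
cv2.imwrite("pics/p2.png",cv2.resize(im[100:300,180:430,::-1],None,fx=2,fy=2,interpolation=cv2.INTER_CUBIC))
E
```

```text
at [0.5501 0.0414 0.1438] shift/60mm [ 0.477 -0.015 -0.353] yaw_y deg 0.18 q [-0.01  0.44  1.72  0.    0.98 -0.01] t 7.95
[-0.06636977 -0.47253376 -0.69816007]
```

View pics/p2.png

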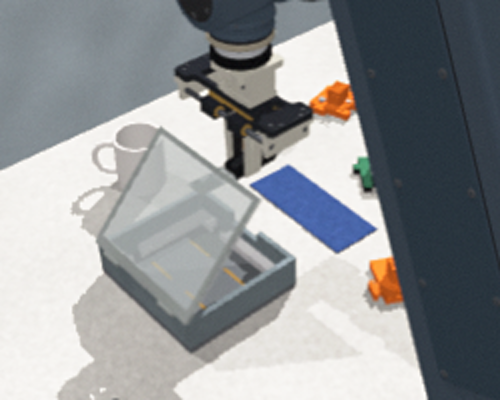

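Request:
send_rows:
  motion:
    - [0, 0.242, 0, -0.185, 0]
    - [0, 0.242, 0, -0.185, 0]
    - [0, 0.282, 0, -0.117, 0]
    - [0, 0.282, 0, -0.117, 0]
    - [0, 0.302, 0, -0.04, 0]
    - [0, 0.302, 0, -0.04, 0]
    - [0, 0.2, 0, 0.017, 0]
    - [0, 0.2, 0, 0.018, 0]
    - [0, 0, 0, 0, 0]

```text
clock: 9.12
tcp_pos: [0.549, 0.1642, 0.1812]
ee_rot: [-2.218, -2.224, 0.0]
force: [0.4, -0.8, -1.3]
finger_gap: 0.0218
grip_force: 30.0
```

Request:
send_rows:
  motion:
    - [0, 0.19, 0, 0.05, 0]
    - [0, 0.19, 0, 0.06, 0]
    - [0, 0.19, 0, 0.066, 0]
    - [0, 0.1, 0, 0, 0]
    - [0, 0.05, 0, 0, 0]
    - [0, 0, 0, 0, 0]

```text
clock: 9.88
tcp_pos: [0.549, 0.2023, 0.1702]
ee_rot: [2.215, 2.221, -0.012]
force: [-0.2, -32.1, 1.8]
finger_gap: 0.0216
grip_force: 30.0
```

Request:
send_rows:
  motion:
    - [0, -0.2, 0, 0, 0]
    - [0, -0.8, 0, 0, 0]
    - [0, -0.95, 0, 0, 0]
    - [0, -0.95, 0, 0, 0]
    - [0, -0.95, 0, 0, 0]
    - [0, -0.95, -0.1, 0, 0]
    - [0, 0, -0.1, 0, 0.0566]
    - [0, 0, 0, 0, 0.0566]
    - [0, 0, 0, 0, 0.0566]
    - [0, 0, 0, 0, 0.0566]

```text
clock: 11.12
tcp_pos: [0.538, -0.0809, 0.1709]
ee_rot: [-2.858, -1.304, -0.001]
force: [-0.1, 0.1, -0.2]
finger_gap: 0.0217
grip_force: 30.0
```

Request:
send_rows:
  motion:
    - [0, 0, 0, 0, 0.0566]
    - [0, 0, 0, 0, 0.0566]
    - [0, 0, 0, 0, 0.0566]
    - [0, 0, 0, 0, 0.0566]
    - [0, 0, 0, 0, 0.0566]
    - [0, 0, 0, 0, 0]
    - [0, 0, 0, 0, 0]

```text
clock: 12.0
tcp_pos: [0.5378, -0.0811, 0.1709]
ee_rot: [-3.141, 0.037, -0.0]
force: [-0.2, -0.1, -1.4]
finger_gap: 0.0214
grip_force: 30.0
```

```bash
python3 - <<'E'
from h import *
goto([.536,-.0875,.0055])
im=eyes.capture("side")
cv2.imwrite("pics/p3.png",cv2.resize(im[60:300,180:430,::-1],None,fx=2,fy=2,interpolation=cv2.INTER_CUBIC))
E
```

```text
at [ 0.5378 -0.0811  0.1709] shift/60mm [-0.028  0.108  2.757] yaw_y deg -91.33 q [-0.24  0.39  1.72  0.    1.03  1.36] t 12.0
```

View pics/p3.png

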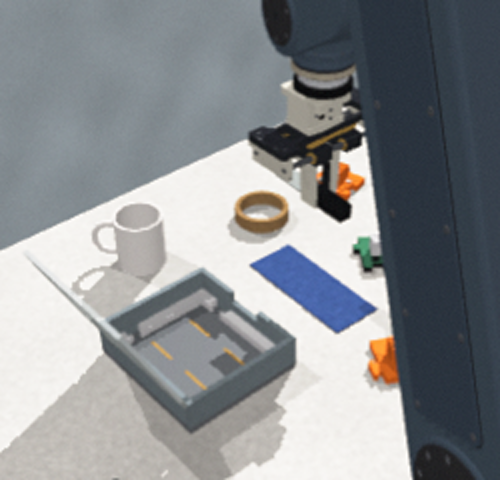

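Request:
send_rows:
  motion:
    - [0, -0.03, 0.108, 0.8, 0]
    - [0, 0, 0, 0.8, 0]
    - [0, 0, 0, 0.6, 0]
    - [0, 0, 0, 0.35, 0]
    - [0, 0, 0, 0.13, 0]
    - [0, 0, 0, 0.07, 0]
    - [0, 0, 0, 0, 0]
    - [0.6, 0, 0, 0, 0]
    - [0.6, 0, 0, 0, 0]
    - [0.6, 0, 0, 0, 0]

```text
clock: 13.3
tcp_pos: [0.5359, -0.0878, 0.0063]
ee_rot: [3.141, -0.043, 0.001]
force: [0.1, 0.1, 0.5]
finger_gap: 0.0473
grip_force: 0.0
```

Request:
send_rows:
  motion:
    - [0.6, 0, 0, -0.3, 0]
    - [0.6, 0, 0, -0.8, 0]
    - [0.6, 0, 0, -0.8, 0]
    - [1, -0.9, 0.3, -0.5, 0]
    - [1, -0.9, 0.3, 0, 0]
    - [1, -0.9, 0.3, 0, 0]
    - [1, -0.9, 0.3, 0, 0]
    - [1, 0, 0, 0, 0]

```text
clock: 14.3
tcp_pos: [0.3171, -0.1538, 0.15]
ee_rot: [3.141, -0.048, 0.001]
force: [1.1, -0.2, 0.9]
finger_gap: 0.0927
grip_force: 0.0
```

```bash
python3 - <<'E'
from h import *
goto([.536,-.0875,.0055])
im=eyes.capture("top"); cv2.imwrite("pics/t4raw.png",im[:,:,::-1])
a=rect("top",im,.42,.68,-.16,.26,.022,1900)
cv2.imwrite("pics/p4.png",a[:,:,::-1])
E
```

```text
at [ 0.3171 -0.1538  0.15  ] shift/60mm [ 3.613 -1.216  2.41 ] yaw_y deg -91.74 q [-0.58  0.09  2.19 -0.    0.86  1.02] t 14.3
```

View pics/p4.png

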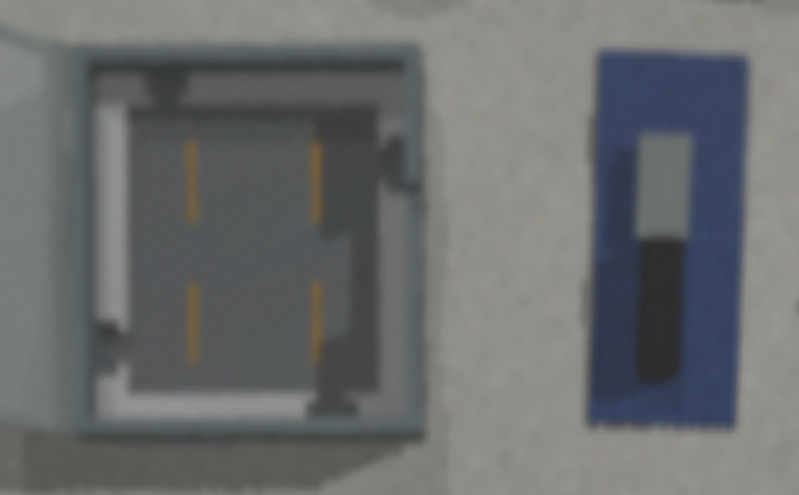

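```bash
python3 - <<'E'
from h import *
im=cv2.imread("pics/t4raw.png")[:,:,::-1].copy()
S=4000; x1,y1=.68,.26
a=cv2.GaussianBlur(rect("top",im,.42,.68,0,.26,.022,S).astype(np.float32).mean(-1),(0,0),6)
def edge(kind,nom,lo,hi,sgn,skip):
    out=[]
    for t in np.arange(lo,hi,.002):
        if any(p<t<q for p,q in skip): continue
        k=np.arange(-40,41)
        if kind=='y': # edge at y=nom, running along x=t
            r=int((x1-t)*S); c=int((y1-nom)*S); pr=a[r,c-40:c+41]
        else:
            r=int((x1-nom)*S); c=int((y1-t)*S); pr=a[r-40:r+41,c]
        g=np.gradient(pr)*sgn; j=int(np.argmax(g[5:-5]))+5
        if 5<j<75:
            off=.5*(g[j-1]-g[j+1])/(g[j-1]-2*g[j]+g[j+1]+1e-9); out.append((t,nom-(j+off-40)/S,g[j]))
    o=np.array(out); m=np.ones(len(o),bool)
    for _ in range(5):
        f=np.polyfit(o[m,0],o[m,1],1); res=o[:,1]-np.polyval(f,o[:,0]); m=abs(res)<max(.0008,2*res[m].std())
    print(kind,nom,"n",m.sum(),"slope",f[0].round(4),"mid",np.polyval(f,(lo+hi)/2).round(5),"std",res[m].std().round(5),"contrast",np.median(o[m,2]).round(2))
edge('y',.1916,.485,.612,-1,[(.485,.515)])
edge('y',.060,.50,.612,1,[(.58,.612)])
edge('x',.4737,.072,.18,1,[(.072,.105)])
edge('x',.6232,.10,.185,-1,[(.155,.185)])
E
```

```text
y 0.1916 n 50 slope 0.0065 mid 0.193 std 0.00019 contrast 2.12
y 0.06 n 40 slope 0.0087 mid 0.06102 std 0.00019 contrast 1.48
x 0.4737 n 38 slope -0.0107 mid 0.47326 std 0.00017 contrast 1.9
x 0.6232 n 28 slope -0.003 mid 0.62488 std 0.00012 contrast 0.93
```

```bash
cat >> h.py <<'E'
FC=np.array([.5491,.1270]); FY=.0073
NEST={'a':(-38,-33),'b':(38,-33),'c':(38,33),'d':(-38,33)}
def nest(k):
    c,s=np.cos(FY),np.sin(FY); v=np.array(NEST[k])*MM; return FC+[c*v[0]-s*v[1],s*v[0]+c*v[1]]
def toolmove(pos,yaw):
    """one-go: shift in present axes (fractions) then turn fraction (positive tool-z = yaw down)"""
    s=env.get_state(); Rm=R.from_rotvec(s["ee_rot"]).as_matrix(); y0=np.degrees(np.arctan2(Rm[1,0],Rm[0,0]))
    d=Rm.T@(np.asarray(pos)-s["tcp_pos"])/.06; t=(y0-yaw+180)%360-180
    print("at",s["tcp_pos"].round(4),"yaw",y0.round(2),"shift",d.round(3),"turn frac",round(t/180,4),"force",s["force"].round(1),"gap",s["finger_gap"].round(4),"t",s["clock"])
E
python3 - <<'E'
from h import *
im=eyes.capture("top"); cv2.imwrite("pics/raw5.png",im[:,:,::-1])
for k,x,y,t in [('b',.540,-.225,-.66),('a',.556,-.379,.757),('d',.412,-.228,-2.19),('c',.395,-.36,0)]:
    o=fit("top",im,x,y,types=k,inits=[t])[0]; print(k,[round(float(q),4) for q in (o[0],*o[2:])])
    if k=='a':
        p=[o[2],o[3]]; toolmove([*p,.06],90+np.degrees(o[4]))
    print(nest(k).round(4))
E
```

```text
b [109.2434, 0.5398, -0.2248, -0.6621]
[0.5873 0.0943]
a [44.8499, 0.5569, -0.3798, 0.7607]Traceback (most recent call last):
  File "<stdin>", line 6, in <module>
  File "h.py", line 111, in toolmove
    print("at",s["tcp_pos"].round(4),"yaw",y0.round(2),"shift",d.round(3),"turn frac",round(t/180,4),"force",s["force"].round(1),"gap",s["finger_gap"].round(4),"t",s["clock"])
                                                                                                                                       ^^^^^^^^^^^^^^^^^^^^^
AttributeError: 'float' object has no attribute 'round'
```

```bash
sed -i 's/s\["finger_gap"\].round(4)/round(s["finger_gap"],4)/' h.py; python3 - <<'E'
from h import *
toolmove([.5569,-.3799,.07],90+np.degrees(.7607))
print({k:nest(k).round(4) for k in 'abcd'})
im=cv2.imread("pics/raw5.png")[:,:,::-1].copy()
for k,x,y,t in [('d',.412,-.228,-2.19),('c',.395,-.36,0)]:
    o=fit("top",im,x,y,types=k,inits=[t])[0]; print(k,[round(float(q),4) for q in (o[0],*o[2:])])
E
```

```text
at [ 0.3199 -0.1538  0.1502] yaw -1.64 shift [4.053 3.652 1.348] turn frac -0.7512 force [ 0.2  0.3 -0. ] gap 0.0928 t 14.4
{'a': array([0.5113, 0.0937]), 'b': array([0.5873, 0.0943]), 'c': array([0.5869, 0.1603]), 'd': array([0.5109, 0.1597])}
d [205.673, 0.412, -0.228, -2.1903]
c [102.1035, 0.3956, -0.361, -0.0098]
```

Request:
send_rows:
  motion:
    - [0.7, 0.58, 0.522, 0, 0]
    - [0.7, 0.58, 0.522, 0, 0]
    - [0.7, 0.58, 0.522, 0, 0]
    - [0.7, 0.58, 0.522, 0, 0]
    - [0.7, 0.58, 0.522, 0, 0]
    - [0.7, 0.58, 0.522, 0, 0]
    - [0.7, 0.573, 0.52, 0, 0]
    - [0.7, 0, 0, 0, -0.0578]
    - [0.7, 0, 0, 0, -0.0578]
    - [0.7, 0, 0, 0, -0.0578]

```text
clock: 15.65
tcp_pos: [0.558, -0.3783, 0.149]
ee_rot: [-3.034, -0.815, -0.0]
force: [0.1, 0.9, 0.3]
finger_gap: 0.0647
grip_force: 0.0
```

Request:
send_rows:
  motion:
    - [0.7, 0, 0, 0.13, -0.0578]
    - [0.7, 0, 0, 0.13, -0.0578]
    - [0.7, 0, 0, 0.13, -0.0578]
    - [0.7, 0, 0, 0.13, -0.0578]
    - [0.7, 0, 0, 0.13, -0.0578]
    - [0.7, 0, 0, 0.13, -0.0578]
    - [0.7, 0, 0, 0.13, -0.0578]
    - [0.7, 0, 0, 0.13, -0.0578]
    - [0.7, 0, 0, 0.13, -0.0578]
    - [0.7, 0, 0, 0.13, -0.0578]

```text
clock: 16.9
tcp_pos: [0.558, -0.3783, 0.0708]
ee_rot: [1.225, 2.893, 0.0]
force: [-0.8, 0.9, 0.5]
finger_gap: 0.065
grip_force: 0.0
```

Request:
send_rows:
  motion:
    - [0.7, 0, 0, 0, 0]
    - [0.7, 0, 0, 0, 0]

```text
clock: 17.15
tcp_pos: [0.5573, -0.3788, 0.0714]
ee_rot: [1.24, 2.886, -0.0]
force: [0.5, 0.9, -0.3]
finger_gap: 0.0651
grip_force: 0.0
```

```bash
python3 - <<'E'
from h import *
toolmove([.5569,-.3799,.0145],90+np.degrees(.7607))
E
```

```text
at [ 0.5573 -0.3788  0.0714] yaw 133.49 shift [-0.008 -0.018  0.949] turn frac -0.0005 force [ 0.5  0.9 -0.3] gap 0.0651 t 17.15
```

Request:
send_rows:
  motion:
    - [0.7, 0, 0, 0.4, 0]
    - [0.7, 0, -0.01, 0.35, 0]
    - [0.7, 0, 0, 0.2, 0]
    - [0.7, 0, 0, 0, 0]
    - [0, 0, 0, 0, 0]
    - [0, 0, 0, 0, 0]
    - [0, 0, 0, 0, 0]
    - [0, 0, 0, 0, 0]
    - [0, 0, 0, 0, 0]
    - [0, 0, 0, 0, 0]

```text
clock: 18.4
tcp_pos: [0.5561, -0.3795, 0.0142]
ee_rot: [1.236, 2.888, 0.0]
force: [-0.3, 0.8, 0.6]
finger_gap: 0.0239
grip_force: 30.0
```

Request:
send_rows:
  motion:
    - [0, 0, 0, -0.2, 0]
    - [0, 0, 0, -0.5, 0]
    - [0, 0, 0, -0.8, 0]
    - [0, 0, 0, -0.5, 0]
    - [0, 0, 0, 0, 0]

```text
clock: 19.02
tcp_pos: [0.557, -0.3802, 0.137]
ee_rot: [1.234, 2.884, -0.002]
force: [-0.8, 0.0, -2.0]
finger_gap: 0.0239
grip_force: 30.0
```

```bash
python3 - <<'E'
from h import *
x,y=nest('a'); toolmove([x,y,.08],90.4)
im=eyes.capture("side"); cv2.imwrite("pics/p6.png",cv2.resize(im[30:230,330:640,::-1],None,fx=2,fy=2))
im=eyes.capture("top"); cv2.imwrite("pics/raw6.png",im[:,:,::-1])
E
```

```text
at [ 0.557  -0.3802  0.137 ] yaw 133.69 shift [6.243 4.905 0.925] turn frac 0.2405 force [-0.8  0.  -2. ] gap 0.0239 t 19.025
```

View pics/p6.png

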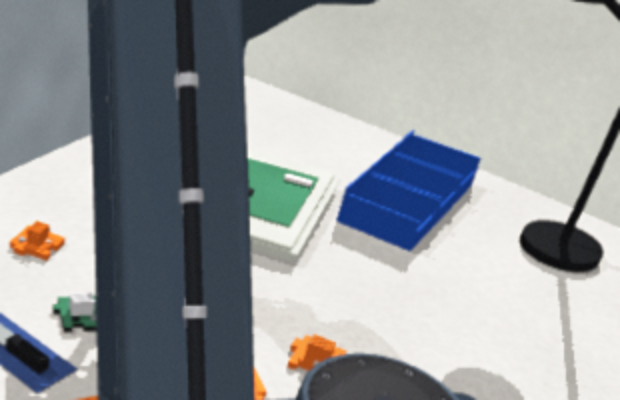

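Request:
send_rows:
  motion:
    - [0, 0.35, 0.28, 0, 0]
    - [0, 0.7, 0.55, 0, 0]
    - [0, 0.7, 0.55, 0, 0]
    - [0, 0.7, 0.55, 0, 0]
    - [0, 0.7, 0.55, 0, 0]
    - [0, 0.7, 0.55, 0, 0]
    - [0, 0.7, 0.55, 0, 0]
    - [0, 0.7, 0.55, 0, 0]
    - [0, 0.7, 0.55, 0, 0]
    - [0, 0.643, 0.225, 0, 0]

```text
clock: 20.38
tcp_pos: [0.4946, 0.1117, 0.1327]
ee_rot: [-1.233, -2.887, 0.002]
force: [-0.4, -0.6, -2.0]
finger_gap: 0.0241
grip_force: 30.0
```

Request:
send_rows:
  motion:
    - [0, 0, 0, 0.3, 0.0481]
    - [0, 0, 0, 0.3, 0.0481]
    - [0, 0, 0, 0.3, 0.0481]
    - [0, 0, 0, 0, 0.0481]
    - [0, 0, 0, 0, 0.0481]
    - [0, 0, 0, 0, 0]
    - [0, 0, 0, 0, 0]

```text
clock: 21.25
tcp_pos: [0.4952, 0.1097, 0.0795]
ee_rot: [-2.21, -2.232, 0.002]
force: [-0.8, 1.0, -2.5]
finger_gap: 0.0238
grip_force: 30.0
```

```bash
python3 - <<'E'
from h import *
x,y=nest('a'); toolmove([x,y,.045],90.42)
im=eyes.capture("top"); cv2.imwrite("pics/raw7.png",im[:,:,::-1])
s=env.get_state(); print(s["tcp_pos"],s["force"])
a=rect("top",im,.42,.68,0,.26,.065,1500)
b=rect("top",im,.35,.61,-.43,-.17,.012,1500)
cv2.imwrite("pics/p7.png",np.hstack([a,b])[:,:,::-1])
E
```

```text
at [0.4952 0.1097 0.0795] yaw 90.58 shift [-0.269  0.267  0.575] turn frac 0.0009 force [-0.8  1.  -2.5] gap 0.0238 t 21.25
[0.49537625 0.10976114 0.0796989 ] [ 0.34269826  0.49059561 -2.54796535]Traceback (most recent call last):
  File "<stdin>", line 7, in <module>
    return _nx.concatenate(arrs, 1, dtype=dtype, casting=casting)
           ~~~~~~~~~~~~~~~^^^^^^^^^^^^^^^^^^^^^^^^^^^^^^^^^^^^^^^
ValueError: all the input array dimensions except for the concatenation axis must match exactly, but along dimension 0, the array at index 0 has size 391 and the array at index 1 has size 390
```

Request:
send_rows:
  motion:
    - [0, -0.135, 0.134, 0.2, 0]
    - [0, -0.134, 0.133, 0.2, 0.001]
    - [0, 0, 0, 0.175, 0]
    - [0, 0, 0, 0, 0]
    - [0, 0, 0, 0, 0]
    - [0, 0, 0, 0, 0]

```text
clock: 22.05
tcp_pos: [0.5117, 0.0938, 0.0457]
ee_rot: [-2.217, -2.226, 0.0]
force: [-0.6, 0.4, -1.9]
finger_gap: 0.0236
grip_force: 29.9
```

```bash
cat >> h.py <<'E'
def avg(n=6):
    L=[]
    for i in range(n): L.append(env.get_state()); im=eyes.capture("top")
    p=np.array([s["tcp_pos"] for s in L]); f=np.array([s["force"] for s in L])
    print("avg tcp",p.mean(0).round(5),"sd",p.std(0).round(5),"force",f.mean(0).round(2),"t",L[-1]["clock"]); return p.mean(0),im
E
python3 - <<'E'
from h import *
p,im=avg(); x,y=nest('a'); toolmove([x,y,.024],90.42)
cv2.imwrite("pics/raw7.png",im[:,:,::-1])
a=rect("top",im,.42,.68,0,.26,.043,1500)
b=rect("top",im,.35,.61,-.43,-.17,.012,1500)
cv2.imwrite("pics/p7.png",np.hstack([a[:388],b[:388]])[:,:,::-1])
E
```

```text
avg tcp [0.51179 0.09383 0.04573] sd [4.e-05 2.e-05 4.e-05] force [-0.33  0.39 -2.14] t 22.3
at [0.5118 0.0938 0.0457] yaw 90.22 shift [-0.002 -0.008  0.362] turn frac -0.0011 force [ 0.3  0.  -1.3] gap 0.0239 t 22.35
```

View pics/p7.png

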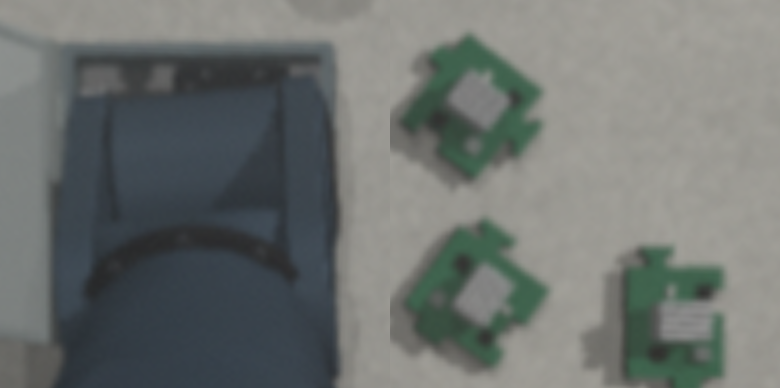

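Request:
send_rows:
  motion:
    - [0, 0, -0.008, 0.1, 0]
    - [0, 0, 0, 0.1, 0]
    - [0, 0, 0, 0.1, 0]
    - [0, 0, 0, 0.05, 0]
    - [0, 0, 0, 0.02, 0]
    - [0, 0, 0, 0, 0]

```text
clock: 23.1
tcp_pos: [0.5139, 0.0946, 0.0283]
ee_rot: [2.216, 2.222, 0.008]
force: [-15.1, 2.7, 64.9]
finger_gap: 0.0243
grip_force: 44.6
```

```bash
python3 - <<'E'
from h import *
p,im=avg(3); x,y=nest('a'); toolmove([x,y,.024],90.42)
E
```

```text
avg tcp [0.51393 0.09454 0.02831] sd [1.e-05 1.e-05 1.e-05] force [-15.16   2.8   65.34] t 23.2
at [0.5139 0.0946 0.0283] yaw 90.17 shift [-0.014 -0.044  0.072] turn frac -0.0014 force [-14.9   2.4  65.4] gap 0.0238 t 23.25
```

Request:
send_rows:
  motion:
    - [0, 0, 0, -0.1, 0]
    - [0, 0, 0, -0.2, 0]
    - [0, 0, 0, -0.4, 0]
    - [0, 0, 0, -0.2, 0]
    - [0, 0, 0, 0, 0]
    - [0, 0, 0, 0, 0]

```text
clock: 24.0
tcp_pos: [0.5109, 0.0937, 0.0767]
ee_rot: [-2.217, -2.225, 0.001]
force: [0.4, 0.2, -2.0]
finger_gap: 0.024
grip_force: 36.9
```

```bash
python3 - <<'E'
from h import *
p,im=avg(3); x,y=nest('a'); toolmove([x,y,.024],90.42)
im=eyes.capture("side"); cv2.imwrite("pics/raw8.png",im[:,:,::-1])
c=proj("side",[[*p[:2],p[2]-.01]])[0].astype(int); print(c)
cv2.imwrite("pics/p8.png",cv2.resize(im[c[1]-60:c[1]+60,c[0]-75:c[0]+75,::-1],None,fx=5,fy=5,interpolation=cv2.INTER_CUBIC))
E
```

```text
avg tcp [0.51089 0.0937  0.0767 ] sd [2.e-05 1.e-05 4.e-05] force [ 0.21 -0.09 -1.94] t 24.1
at [0.511  0.0937 0.0768] yaw 90.21 shift [0.    0.007 0.879] turn frac -0.0012 force [ 0.  -0.6 -1.3] gap 0.024 t 24.15
[295 222]
```

View pics/p8.png

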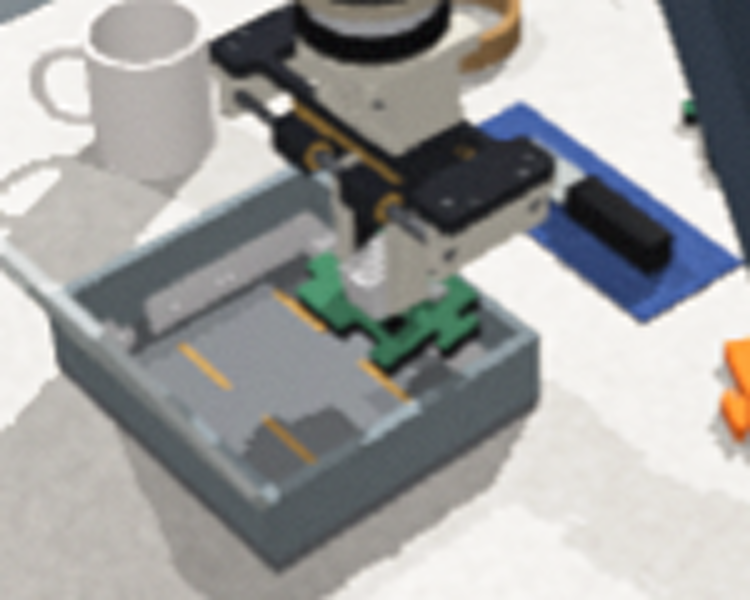

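```bash
cat >> h.py <<'E'
def bars(n,im,only=None):
    c=im.astype(float); o=np.clip((c[...,0]-c[...,2])/(c.sum(-1)+1)-.04,0,None)
    res={}
    for k in only or 'abcd':
        p=np.array([*nest(k),.0103]); uv=proj(n,[p])[0]; r=9 if n=="top" else 13
        u0,v0=np.round(uv).astype(int)-r; w=o[v0:v0+2*r+1,u0:u0+2*r+1].copy(); w[w<.25*w.max()]=0
        V,U=np.mgrid[v0:v0+2*r+1,u0:u0+2*r+1]
        q=ray(n,[[(U*w).sum()/w.sum(),(V*w).sum()/w.sum()]],.0103)[0][:2]; res[k]=q-p[:2]; print(n,k,q.round(4),"minus nest mm",((q-p[:2])*1e3).round(2),w.max().round(2))
    return res
E
python3 - <<'E'
from h import *
bars("top",cv2.imread("pics/t4raw.png")[:,:,::-1])
s=np.zeros((400,640,3),np.uint8); p=cv2.imread("pics/p3.png"); s[60:300,180:430]=cv2.resize(p,(250,240),interpolation=cv2.INTER_AREA)[:,:,::-1]
bars("side",s)
bars("side",cv2.imread("pics/raw8.png")[:,:,::-1],'bcd')
E
```

```text
top a [0.5117 0.0942] minus nest mm [0.4  0.47] 0.13
top b [0.588  0.0943] minus nest mm [0.63 0.07] 0.15
top c [0.5866 0.1609] minus nest mm [-0.25  0.62] 0.12
top d [0.5126 0.16  ] minus nest mm [1.78 0.32] 0.12
side a [0.5215 0.0929] minus nest mm [10.18 -0.81] 0.19
side b [0.583  0.0928] minus nest mm [-4.39 -1.52] 0.19
side c [0.5805 0.1592] minus nest mm [-6.34 -1.03] 0.18
side d [0.5183 0.1588] minus nest mm [ 7.4  -0.88] 0.18
side b [0.582  0.0921] minus nest mm [-5.38 -2.14] 0.23
side c [0.5805 0.1592] minus nest mm [-6.38 -1.05] 0.18
side d [0.5181 0.1589] minus nest mm [ 7.22 -0.83] 0.2
```

```bash
cat >> h.py <<'E'
def bars(n,im,only='abcd'):
    c=im.astype(float); o=np.clip((c[...,0]-c[...,2])/(c.sum(-1)+1)-.03,0,None)
    N,L,st,ce=cv2.connectedComponentsWithStats((o>.03).astype(np.uint8),connectivity=8); res={}
    for k in only:
        p=np.array([*nest(k),.0103]); uv=proj(n,[p])[0]
        j=1+np.argmin(np.hypot(*(ce[1:]-uv).T)+1e3*(st[1:,4]<12)); m=cv2.dilate((L==j).astype(np.uint8),np.ones((3,3)))*o
        V,U=np.nonzero(m); w=m[V,U]; q=ray(n,[[(U*w).sum()/w.sum(),(V*w).sum()/w.sum()]],.0103)[0][:2]
        res[k]=q; print(n,k,q.round(4),"minus nest mm",((q-p[:2])*1e3).round(2),st[j])
    return res
E
python3 - <<'E'
from h import *
bars("top",cv2.imread("pics/t4raw.png")[:,:,::-1])
s=np.zeros((400,640,3),np.uint8); p=cv2.imread("pics/p3.png"); s[60:300,180:430]=cv2.resize(p,(250,240),interpolation=cv2.INTER_AREA)[:,:,::-1]
bs=bars("side",s)
# held board fit in side
im=cv2.imread("pics/raw8.png")[:,:,::-1].copy(); t=np.array([.5109,.0937,.0767])
win=[240,170,360,270]; g=greenness(im,win)
def hull(lo,hi):
    q=proj("side",[[t[0]+a,t[1]+b,t[2]+c] for a in(lo[0],hi[0]) for b in(lo[1],hi[1]) for c in(lo[2],hi[2])])-[win[0],win[1]]
    m=np.zeros(g.shape,np.uint8); cv2.fillConvexPoly(m,cv2.convexHull(np.round(q).astype(np.int32)),1); return m
occ=np.maximum(hull((-.042,-.013,-.005),(.042,.013,.09)),hull((-.1,-.042,.08),(.1,.042,.12)))
def rend(P6):
    Rm=R.from_euler('xyz',[P6[3]/40,P6[4]/40,P6[5]/40]).as_matrix(); m=np.zeros((g.shape[0]*SS,g.shape[1]*SS),np.uint8)
    for z in np.linspace(0,.012,6):
        q=np.c_[SH['a'],np.full(len(SH['a']),z)]@Rm.T+P6[:3]*MM
        cv2.fillPoly(m,[np.round(((proj("side",q)-[win[0]-.5,win[1]-.5])*SS-.5)*16).astype(np.int32)],255,cv2.LINE_8,4)
    return cv2.resize(m.astype(np.float32)/255,None,fx=1/SS,fy=1/SS,interpolation=cv2.INTER_AREA)
c,s_=np.cos(FY),np.sin(FY)
core=None
def cost(P6):
    return ((1-occ)*(rend(P6)-g)**2).sum()
s0=np.array([510.9,93.7,63,0,0,.3])
o=minimize(cost,s0,method='Nelder-Mead',options=dict(initial_simplex=np.vstack([s0]+[s0+2*e for e in np.eye(6)]),maxiter=900,xatol=.03,fatol=.01))
print("fit",o.x[:3].round(2),"deg",np.degrees(o.x[3:]/40).round(2),o.fun, cost(s0))
E
```

```text
top a [0.5121 0.0942] minus nest mm [0.72 0.49] [284 199   2  16  31]
top b [0.5879 0.0943] minus nest mm [0.6  0.06] [283 173   3  16  44]
top c [0.587  0.1607] minus nest mm [0.18 0.4 ] [260 174   3  16  44]
top d [0.5124 0.1601] minus nest mm [1.56 0.39] [261 200   2  16  32]
side a [0.5116 0.0931] minus nest mm [ 0.22 -0.66] [292 234  10   9  31]
side b [0.5862 0.0928] minus nest mm [-1.13 -1.52] [275 220  11   9  30]
side c [0.5861 0.1593] minus nest mm [-0.74 -1.01] [255 230  11  10  31]
side d [0.5111 0.1589] minus nest mm [ 0.29 -0.81] [272 245  11  10  35]
fit [511.14  87.54  65.39] deg [-3.02  4.72 -1.33] 259.7362258818747 333.5695844421179
```

```bash
cat > sf.py <<'E'
from h import *
def sidefit(im,t,k,free,s0,save=None):
    c0=proj("side",[[t[0],t[1],t[2]-.01]])[0].astype(int); win=[c0[0]-50,c0[1]-42,c0[0]+50,c0[1]+48]
    g=greenness(im,win)
    def hull(lo,hi):
        q=proj("side",[[t[0]+a,t[1]+b,t[2]+c] for a in(lo[0],hi[0]) for b in(lo[1],hi[1]) for c in(lo[2],hi[2])])-[win[0],win[1]]
        m=np.zeros(g.shape,np.uint8); cv2.fillConvexPoly(m,cv2.convexHull(np.round(q).astype(np.int32)),1); return m
    occ=np.maximum(hull((-.045,-.013,-.003),(.045,.013,.09)),hull((-.1,-.042,.08),(.1,.042,.12)))
    def tf(q,p): return q@R.from_euler('xyz',np.array(p[3:])/40).as_matrix().T+np.array(p[:3])*MM
    def pr(q): return ((proj("side",q)-[win[0]-.5,win[1]-.5])*SS-.5)
    def ras(poly,zs,p):
        m=np.zeros((g.shape[0]*SS,g.shape[1]*SS),np.uint8)
        for z in zs: cv2.fillPoly(m,[np.round(pr(tf(np.c_[poly,np.full(len(poly),z)],p))*16).astype(np.int32)],255,cv2.LINE_8,4)
        return cv2.resize(m.astype(np.float32)/255,None,fx=1/SS,fy=1/SS,interpolation=cv2.INTER_AREA)
    def cost(v):
        p=s0.copy(); p[free]=v
        w=(1-occ)*(1-np.maximum(ras(rc(28,23),[.012],p),ras(rc(13,18),np.linspace(.012,.038,4),p)))
        return (w*(ras(SH[k],np.linspace(0.,.012,5),p)-g)**2).sum()
    v=s0[free]
    for _ in range(2):
        o=minimize(cost,v,method='Nelder-Mead',options=dict(initial_simplex=np.vstack([v]+[v+3*e for e in np.eye(len(v))]),maxiter=600,xatol=.03,fatol=.01)); v=o.x
    p=s0.copy(); p[free]=v
    if save:
        b=cv2.resize(im[win[1]:win[3],win[0]:win[2],::-1],None,fx=6,fy=6,interpolation=cv2.INTER_CUBIC)
        for z in(0,.012): cv2.polylines(b,[np.round(pr(tf(np.c_[SH[k],np.full(len(SH[k]),z)],p))*6/SS).astype(np.int32)],True,(0,0,255) if z else (255,0,255),1)
        cv2.imwrite(save,b)
    print(k,"fit",p[:3].round(2),"deg",np.degrees(p[3:]/40).round(2),"cost",round(o.fun,1)); return p
E
python3 - <<'E'
from sf import *
im=cv2.imread("pics/raw8.png")[:,:,::-1].copy(); t=np.array([.5109,.0937,.0767])
for z in(62.5,64.5): sidefit(im,t,'a',[0,1,5],np.array([510.9,93.7,z,0,0,.3]))
sidefit(im,t,'a',[0,1,2,3,4,5],np.array([510.9,93.7,63.5,0,0,.3]),"pics/p9.png")
E
```

```text
a fit [514.61  86.5   62.5 ] deg [0.   0.   1.75] cost 153.1
a fit [512.84  88.21  64.5 ] deg [0.   0.   2.13] cost 154.8
a fit [510.1   88.91  66.55] deg [-1.43  5.42 -0.27] cost 152.4
```

View pics/p9.png

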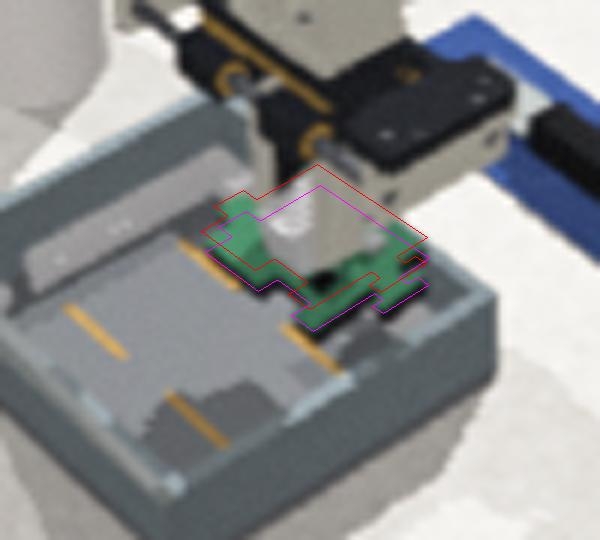

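```bash
sed -i 's/m=_poly(n,pose,SH\[k\],z0+.004,z0+.012,win)/m=_poly(n,pose,SH[k],z0+.0118,z0+.012,win)/' h.py; sed -i 's/np.linspace(0.,.012,5),p)-g/[.012],p)-g/' sf.py; python3 - <<'E'
from sf import *
im=cv2.imread("pics/raw8.png")[:,:,::-1].copy(); t=np.array([.5109,.0937,.0767])
for z in(62.5,64.5): sidefit(im,t,'a',[0,1,5],np.array([510.9,93.7,z,0,0,.3]))
sidefit(im,t,'a',[0,1,2,3,4,5],np.array([510.9,93.7,63.5,0,0,.3]),"pics/p9.png")
im=cv2.imread("pics/raw5.png")[:,:,::-1].copy()
Rm=cv2.Rodrigues(P["top"]["rvec"])[0]; print("cam",-Rm.T@P["top"]["tvec"])
for k,x,y,th in [('b',.540,-.225,-.66),('a',.556,-.379,.757)]:
    o=fit("top",im,x,y,types=k,inits=[th])[0]; print(k,[round(float(q),4) for q in (o[0],*o[2:])])
im=cv2.imread("pics/raw7.png")[:,:,::-1].copy()
for k,x,y,th in [('b',.540,-.225,-.66),('d',.412,-.228,-2.19),('c',.395,-.36,0)]:
    o=fit("top",im,x,y,types=k,inits=[th])[0]; print(k,[round(float(q),4) for q in (o[0],*o[2:])])
E
```

```text
a fit [506.2   93.75  62.5 ] deg [0.   0.   1.62] cost 155.2
a fit [504.84  95.43  64.5 ] deg [0.   0.   1.59] cost 155.2
a fit [507.21  94.71  63.25] deg [-0.19 -2.25  3.07] cost 155.8
cam [ 0.35157825 -0.00378365  1.24699199]
b [94.4237, 0.539, -0.2241, -0.6553]
a [26.5448, 0.5559, -0.3786, 0.7671]
b [94.3665, 0.539, -0.2238, -0.6562]
d [73.0251, 0.4119, -0.2278, -2.1959]
c [58.1152, 0.3952, -0.3595, 0.0193]
```

```bash
cat >> h.py <<'E'
def greenness(im,win):
    u0,v0,u1,v1=win; c=im[v0:v1,u0:u1].astype(float)
    g=(c[...,1]-np.maximum(c[...,0],c[...,2]))/(c.sum(-1)+1); return np.clip((g-.004)/.06,0,1)
E
python3 - <<'E'
from sf import *
im=cv2.imread("pics/raw8.png")[:,:,::-1].copy(); t=np.array([.5109,.0937,.0767])
for z in(62.5,64.5): sidefit(im,t,'a',[0,1,5],np.array([510.9,93.7,z,0,0,.3]))
sidefit(im,t,'a',[0,1,2,3,4,5],np.array([510.9,93.7,63.5,0,0,.3]),"pics/p9.png")
im=cv2.imread("pics/raw5.png")[:,:,::-1].copy()
for k,x,y,th in [('b',.540,-.225,-.66),('a',.556,-.379,.757)]:
    o=fit("top",im,x,y,types=k,inits=[th])[0]; print(k,[round(float(q),4) for q in (o[0],*o[2:])])
im=cv2.imread("pics/raw7.png")[:,:,::-1].copy()
for k,x,y,th in [('d',.412,-.228,-2.19),('c',.395,-.36,0)]:
    o=fit("top",im,x,y,types=k,inits=[th])[0]; print(k,[round(float(q),4) for q in (o[0],*o[2:])])
E
```

```text
a fit [506.97  93.94  62.5 ] deg [0.   0.   2.24] cost 16.7
a fit [505.22  95.25  64.5 ] deg [0.   0.   2.15] cost 17.2
a fit [505.63  94.34  64.8 ] deg [-3.04 -0.87  1.16] cost 14.4
b [69.3957, 0.5395, -0.2241, -0.6579]
a [9.9142, 0.5562, -0.3787, 0.7667]
d [61.5808, 0.4124, -0.2279, -2.2045]
c [43.8249, 0.3955, -0.3596, 0.0101]
```

Request:
send_rows:
  motion:
    - [0, -0.015, 0.012, 0.25, -0.0012]
    - [0, 0, 0, 0.25, 0]
    - [0, 0, 0, 0.14, 0]
    - [0, 0, 0, 0.06, 0]
    - [0, 0, 0, 0.05, 0]
    - [0, 0, 0, 0, 0]
    - [0, 0, 0, 0, 0]

```text
clock: 25.08
tcp_pos: [0.5122, 0.0929, 0.0327]
ee_rot: [2.213, 2.23, 0.001]
force: [-0.8, -0.2, -1.7]
finger_gap: 0.0238
grip_force: 36.9
```

```bash
python3 - <<'E'
from h import *
p,im=avg(2); s=env.get_state(); print(s["wrist_torque"].round(2),s["ee_rot"].round(3))
E
```

```text
avg tcp [0.51219 0.0929  0.03267] sd [2.e-05 0.e+00 0.e+00] force [-0.8  -0.28 -1.13] t 25.125
[-0.02 -0.03  0.02] [2.213e+00 2.230e+00 1.000e-03]
```

Request:
send_rows:
  motion:
    - [0, 0, 0, 0.04, 0]
    - [0, 0, 0, 0.04, 0]
    - [0, 0, 0, 0.02, 0]
    - [0, 0, 0, 0, 0]
    - [0, 0, 0, 0, 0]

```text
clock: 25.8
tcp_pos: [0.5131, 0.093, 0.0295]
ee_rot: [2.212, 2.229, 0.003]
force: [-8.9, -1.0, 40.6]
finger_gap: 0.0241
grip_force: 42.8
```

```bash
python3 - <<'E'
from h import *
s=env.get_state(); T=s["wrist_torque"]; F=s["force"]; print(F.round(2),T.round(2),s["tcp_pos"].round(4)); print("app pt if about TCP: dx=",-T[1]/F[2],"dy=",T[0]/F[2], "Tz",T[2])
im=eyes.capture("side"); cv2.imwrite("pics/raw10.png",im[:,:,::-1])
from sf import *
t=s["tcp_pos"]
for z in (t[2]-.014,t[2]-.012): sidefit(im,t,'a',[0,1,5],np.array([512,94,z*1e3,0,0,.3]))
sidefit(im,t,'a',[0,1,2,3,4,5],np.array([512,94,t[2]*1e3-13,0,0,.3]),"pics/p10.png")
E
```

```text
[-8.9  -0.96 40.62] [-0.54  2.87 -0.09] [0.5131 0.093  0.0295]
app pt if about TCP: dx= -0.07076816594112655 dy= -0.01335579718847592 Tz -0.08948692906872642
a fit [515.04  92.98  15.5 ] deg [0.   0.   1.32] cost 36.2
a fit [512.78  94.29  17.5 ] deg [0.  0.  1.8] cost 37.0
a fit [506.77  93.63  16.55] deg [-1.04  9.96 -3.55] cost 18.3
```

Request:
send_rows:
  motion:
    - [0, 0, 0, -0.3, 0]
    - [0, 0, 0, -0.8, 0]
    - [0, 0, 0, -0.6, 0]
    - [0, 0, -0.79, 0, 0]
    - [0, 0, -0.79, 0, 0]
    - [0, 0, -0.79, 0, 0]
    - [0, 0, 0, 0.7, 0]
    - [0, 0, 0, 0.6, 0]
    - [0, 0, 0, 0.3, 0]
    - [0, 0, 0, 0.14, 0]

```text
clock: 27.1
tcp_pos: [0.3696, 0.0918, 0.0235]
ee_rot: [-2.213, -2.229, 0.001]
force: [0.6, -0.3, -1.5]
finger_gap: 0.0238
grip_force: 38.6
```

Request:
send_rows:
  motion:
    - [0, 0, 0, 0, 0]
    - [0.7, 0, 0, 0, 0]
    - [0.7, 0, 0, 0, 0]
    - [0.7, 0, 0, 0, 0]
    - [0.7, 0, 0, 0.05, 0]
    - [0.7, 0, 0, 0.05, 0]
    - [0.7, 0, 0, 0.03, 0]
    - [0.7, 0, 0, 0, 0]

```text
clock: 28.1
tcp_pos: [0.3697, 0.0918, 0.0161]
ee_rot: [-2.213, -2.23, 0.001]
force: [-0.4, -0.1, 0.3]
finger_gap: 0.065
grip_force: 0.0
```

Request:
send_rows:
  motion:
    - [0.7, 0, 0, 0, 0.0556]
    - [0.7, 0, 0, 0, 0.0556]
    - [0.7, 0, 0, 0, 0.0556]
    - [0.7, 0, 0, 0, 0.0556]
    - [0.7, 0, 0, 0, 0.0556]
    - [0.7, 0, 0, 0, 0.0556]
    - [0.7, 0, 0, 0, 0.0556]
    - [0.7, 0, 0, 0, 0.0556]
    - [0.7, 0, 0, 0, 0.0552]
    - [0.7, 0, 0, 0, 0]

```text
clock: 29.35
tcp_pos: [0.3699, 0.0918, 0.0163]
ee_rot: [-3.142, -0.014, -0.0]
force: [-0.6, -0.5, -0.5]
finger_gap: 0.0651
grip_force: 0.0
```

```bash
python3 - <<'E'
from h import *
toolmove([.37,.0929,.0148],.42)
E
```

```text
at [0.3699 0.0918 0.0163] yaw 0.5 shift [ 0.002 -0.018  0.024] turn frac 0.0004 force [-0.6 -0.5 -0.5] gap 0.0651 t 29.35
```

Request:
send_rows:
  motion:
    - [0, 0, 0, 0.024, 0]
    - [0, 0, 0, 0, 0]
    - [0, 0, 0, 0, 0]
    - [0, 0, 0, 0, 0]
    - [0, 0, 0, 0, 0]
    - [0.7, 0, 0, 0, 0]
    - [0.7, 0, 0, 0, 0]
    - [0.7, 0, 0, 0, 0]
    - [0.7, 0, 0, 0, 0]
    - [0.7, 0, 0, 0, -0.0556]

```text
clock: 30.6
tcp_pos: [0.3698, 0.0918, 0.0148]
ee_rot: [-3.128, -0.291, 0.0]
force: [-0.5, -0.8, 0.2]
finger_gap: 0.0648
grip_force: 0.0
```

Request:
send_rows:
  motion:
    - [0.7, 0, 0, 0, -0.0556]
    - [0.7, 0, 0, 0, -0.0556]
    - [0.7, 0, 0, 0, -0.0556]
    - [0.7, 0, 0, 0, -0.0556]
    - [0.7, 0, 0, 0, -0.0556]
    - [0.7, 0, 0, 0, -0.0556]
    - [0.7, 0, 0, 0, -0.0556]
    - [0.7, 0, 0, 0, -0.0552]
    - [0.7, 0, 0, 0, 0]

```text
clock: 31.72
tcp_pos: [0.3699, 0.0918, 0.0148]
ee_rot: [2.214, 2.228, 0.0]
force: [-0.1, 0.3, -0.1]
finger_gap: 0.0655
grip_force: 0.0
```

Request:
send_rows:
  motion:
    - [0, 0, 0, 0, 0]
    - [0, 0, 0, 0, 0]
    - [0, 0, 0, 0, 0]
    - [0, 0, 0, 0, 0]
    - [0, 0, 0, 0, 0]

```text
clock: 32.35
tcp_pos: [0.3699, 0.0918, 0.0148]
ee_rot: [2.213, 2.229, 0.0]
force: [1.1, 0.0, 0.0]
finger_gap: 0.024
grip_force: 30.0
```

Request:
send_rows:
  motion:
    - [0.7, 0, 0, 0, 0]
    - [0.7, 0, 0, 0, 0]
    - [0.7, 0, 0, 0, 0]
    - [0.7, 0, 0, -0.5, 0]
    - [0.7, 0, 0, -0.7, 0]
    - [0.7, -0.9, 0, -0.7, 0]
    - [0.7, -0.9, 0, 0, 0]
    - [0.7, -0.9, 0, 0, 0]
    - [0.7, -0.9, 0, 0, 0]
    - [0.7, 0, 0, 0, 0]

```text
clock: 33.6
tcp_pos: [0.3714, -0.1222, 0.1252]
ee_rot: [2.218, 2.224, 0.0]
force: [0.8, 0.4, -0.3]
finger_gap: 0.065
grip_force: 0.0
```

```bash
python3 - <<'E'
from h import *
p,im=avg(1); cv2.imwrite("pics/raw11.png",im[:,:,::-1])
o=fit("top",im,.370,.0918,types='a',inits=[.0])[0]; print([round(float(q),4) for q in o[2:]],o[0])
FY=.0073
for k,x,y,th in [('b',.5395,-.2241,-.657),('d',.412,-.228,-2.2),('c',.395,-.36,0)]:
    o=fit("top",im,x,y,types=k,inits=[th])[0]; print(k,[round(float(q),4) for q in (o[0],*o[2:])])
bars("top",im)
toolmove([.37,.0918,.0148],90.4)
E
```

```text
avg tcp [ 0.37141 -0.12222  0.12524] sd [0. 0. 0.] force [ 0.85  0.43 -0.27] t 33.6
[0.3705, 0.0913, -0.0045] 13.244816877751928
b [69.9943, 0.5395, -0.2241, -0.6596]
d [258.2127, 0.4128, -0.2272, -2.2172]
c [24.7629, 0.3956, -0.3596, 0.0104]
top a [0.512  0.0942] minus nest mm [0.67 0.49] [284 199   2  16  31]
top b [0.588  0.0944] minus nest mm [0.62 0.07] [283 173   3  16  44]
top c [0.5871 0.1607] minus nest mm [0.21 0.39] [260 174   3  16  44]
top d [0.5125 0.1601] minus nest mm [1.6  0.38] [261 200   2  16  32]
at [ 0.3712 -0.1205  0.1251] yaw 90.24 shift [ 3.538 -0.004  1.839] turn frac -0.0009 force [-0.5  0.4  0.1] gap 0.065 t 33.65
```

Request:
send_rows:
  motion:
    - [0.7, 0.885, -0.001, 0, -0.0009]
    - [0.7, 0.885, -0.001, 0, 0]
    - [0.7, 0.885, -0.001, 0, 0]
    - [0.7, 0.883, -0.001, 0.6, 0]
    - [0.7, 0, 0, 0.6, 0]
    - [0.7, 0, 0, 0.4, 0]
    - [0.7, 0, 0, 0.239, 0]
    - [0.7, 0, 0, 0, 0]
    - [0, 0, 0, 0, 0]
    - [0, 0, 0, 0, 0]

```text
clock: 34.9
tcp_pos: [0.3695, 0.0917, 0.0163]
ee_rot: [2.209, 2.233, 0.001]
force: [0.5, 0.3, -0.8]
finger_gap: 0.0497
grip_force: 0.0
```

Request:
send_rows:
  motion:
    - [0, 0, 0, 0, 0]
    - [0, 0, 0, 0, 0]
    - [0, 0, 0, 0, 0]
    - [0, 0, 0, -0.3, 0]
    - [0, 0, 0, -0.7, 0]
    - [0, 0, 0, -0.5, 0]
    - [0, 0, 0.78, 0, 0]
    - [0, 0, 0.78, 0, 0]
    - [0, 0, 0.78, 0, 0]
    - [0, 0, 0, 0, 0]

```text
clock: 36.15
tcp_pos: [0.5117, 0.0927, 0.1053]
ee_rot: [2.21, 2.232, 0.001]
force: [-0.3, -0.0, -1.2]
finger_gap: 0.0239
grip_force: 30.0
```

```bash
python3 - <<'E'
from h import *
p,im=avg(3); toolmove([.5109,.0944,.036],90.4)
E
```

```text
avg tcp [0.51003 0.09277 0.1051 ] sd [1.23e-03 3.00e-05 1.30e-04] force [-0.49 -0.27 -1.99] t 36.25
at [0.5084 0.0929 0.1052] yaw 90.59 shift [0.025 0.044 1.153] turn frac 0.0011 force [-0.2 -0.  -2. ] gap 0.0234 t 36.3
```

Request:
send_rows:
  motion:
    - [0, 0.024, 0.014, 0.4, 0.001]
    - [0, 0, 0, 0.4, 0]
    - [0, 0, 0, 0.25, 0]
    - [0, 0, 0, 0, 0]
    - [0, 0, 0, 0, 0]
    - [0, 0, 0, 0, 0]

```text
clock: 37.05
tcp_pos: [0.5108, 0.0944, 0.0435]
ee_rot: [2.213, 2.229, 0.002]
force: [-0.3, -0.7, -1.6]
finger_gap: 0.0235
grip_force: 30.0
```

```bash
python3 - <<'E'
from h import *
p,im=avg(3); toolmove([.5109,.0944,.036],90.4)
E
```

```text
avg tcp [0.51074 0.09441 0.04336] sd [4.e-05 1.e-05 9.e-05] force [-0.38 -0.04 -1.64] t 37.15
at [0.5106 0.0944 0.0431] yaw 90.41 shift [0.    0.005 0.119] turn frac 0.0001 force [ 0.7 -0.5 -2. ] gap 0.0239 t 37.2
```

Request:
send_rows:
  motion:
    - [0, 0, 0, 0.06, 0]
    - [0, 0, 0, 0.04, 0]
    - [0, 0, 0, 0.03, 0]
    - [0, 0, 0, 0.01, 0]
    - [0, 0, 0, 0, 0]
    - [0, 0, 0, 0, 0]

```text
clock: 37.95
tcp_pos: [0.5105, 0.0944, 0.0344]
ee_rot: [2.213, 2.229, 0.0]
force: [-0.1, 0.1, -1.4]
finger_gap: 0.0237
grip_force: 30.0
```

```bash
python3 - <<'E'
from h import *
s=env.get_state(); T=s["wrist_torque"]; F=s["force"]; print(F.round(2),T.round(2),s["tcp_pos"].round(4)); 
E
```

```text
[-0.08  0.06 -1.42] [-0.03 -0.09  0.  ] [0.5105 0.0944 0.0344]
```

Request:
send_rows:
  motion:
    - [0, 0, 0, 0.05, 0]
    - [0, 0, 0, 0.05, 0]
    - [0, 0, 0, 0.03, 0]
    - [0, 0, 0, 0, 0]
    - [0, 0, 0, 0, 0]

```text
clock: 38.58
tcp_pos: [0.5104, 0.0944, 0.0265]
ee_rot: [2.213, 2.229, 0.0]
force: [0.3, -0.6, -1.2]
finger_gap: 0.0235
grip_force: 30.0
```

Request:
send_rows:
  motion:
    - [0, 0, 0, 0.008, 0]
    - [0.45, 0, 0, 0, 0]
    - [0.45, 0, 0, 0, 0]
    - [0.45, 0, 0, 0, 0]
    - [0.45, 0, 0, -0.3, 0]
    - [0.7, 0, 0, -0.9, 0]
    - [0.7, 0, 0, -0.6, 0]
    - [0.7, 0, 0, 0, 0]

```text
clock: 39.58
tcp_pos: [0.5119, 0.0946, 0.1376]
ee_rot: [2.211, 2.227, 0.007]
force: [0.2, -0.3, -0.9]
finger_gap: 0.0638
grip_force: 0.0
```

```bash
cat > plan.py <<'E'
from h import *
import sys
BI=np.array([.0006,-.0005])
def plan(k,G,types=None):
    p,im=avg(1); out={}
    for kk,(x,y,th) in G.items():
        o=fit("top",im,x,y,types=kk,inits=[th])[0]; out[kk]=o; print(kk,[round(float(q),4) for q in (o[0],*o[2:])])
    o=out[k]; toolmove([*(np.array(o[2:4])-BI),.13],(np.degrees(o[4])+ (180 if k!='d' else 180))); print("x-close yaw",90+np.degrees(o[4]))
E
python3 - <<'E'
from plan import *
plan('b',{'b':(.5395,-.2241,-.659),'d':(.4124,-.2279,-2.2),'c':(.3956,-.3596,.01)})
E
```

```text
avg tcp [0.51193 0.09455 0.13761] sd [0. 0. 0.] force [ 0.22 -0.33 -0.93] t 39.575
b [69.4383, 0.5397, -0.2241, -0.6573]
d [61.4305, 0.4124, -0.2278, -2.1985]
c [44.6043, 0.3952, -0.3594, -0.0039]
at [0.5109 0.0945 0.1357] yaw 90.42 shift [-5.305  0.43   0.095] turn frac -0.2885 force [-1.  -0.5 -0.9] gap 0.0646 t 39.625
x-close yaw 52.341190810519045
```

Request:
send_rows:
  motion:
    - [0.7, -0.884, 0.072, 0, 0]
    - [0.7, -0.884, 0.072, 0, 0]
    - [0.7, -0.884, 0.072, 0, 0]
    - [0.7, -0.884, 0.072, 0, 0]
    - [0.7, -0.884, 0.071, 0, 0]
    - [0.7, -0.885, 0.071, 0, 0]
    - [0.7, 0, 0, 0, -0.0577]
    - [0.7, 0, 0, 0, -0.0577]
    - [0.7, 0, 0, 0, -0.0577]
    - [0.7, 0, 0, 0, -0.0577]

```text
clock: 40.88
tcp_pos: [0.5378, -0.2234, 0.1328]
ee_rot: [-1.27, -2.871, -0.0]
force: [-0.3, -0.8, -0.4]
finger_gap: 0.0649
grip_force: 0.0
```

Request:
send_rows:
  motion:
    - [0.7, 0, 0, 0, -0.0577]
    - [0.7, 0, 0, 0.7, 0]
    - [0.7, 0, 0, 0.6, 0]
    - [0.7, 0, 0, 0.4, 0]
    - [0.7, 0, 0, 0.2, 0]
    - [0.7, 0, 0, 0.112, 0]
    - [0.7, 0, 0, 0, 0]
    - [0, 0, 0, 0, 0]
    - [0, 0, 0, 0, 0]
    - [0, 0, 0, 0, 0]

```text
clock: 42.12
tcp_pos: [0.5386, -0.2238, 0.0136]
ee_rot: [1.014, 2.973, -0.0]
force: [-0.0, -0.3, 0.3]
finger_gap: 0.0397
grip_force: 0.0
```

Request:
send_rows:
  motion:
    - [0, 0, 0, 0, 0]
    - [0, 0, 0, 0, 0]
    - [0.7, 0, 0, 0, 0]
    - [0.7, 0, 0, 0, 0]
    - [0.7, 0, 0, 0, 0]
    - [0.7, 0, 0, 0, 0]
    - [0.7, 0, 0, 0, 0.0556]
    - [0.7, 0, 0, 0, 0.0556]
    - [0.7, 0, 0, 0, 0.0556]
    - [0.7, 0, 0, 0, 0.0556]

```text
clock: 43.38
tcp_pos: [0.5384, -0.2237, 0.0133]
ee_rot: [-1.977, -2.441, 0.0]
force: [-0.6, 0.8, -1.1]
finger_gap: 0.065
grip_force: 0.0
```

Request:
send_rows:
  motion:
    - [0.7, 0, 0, 0, 0.0556]
    - [0.7, 0, 0, 0, 0.0556]
    - [0.7, 0, 0, 0, 0.0556]
    - [0.7, 0, 0, 0, 0.0556]
    - [0.7, 0, 0, 0, 0.0552]
    - [0.7, 0, 0, 0, 0]
    - [0, 0, 0, 0, 0]
    - [0, 0, 0, 0, 0]
    - [0, 0, 0, 0, 0]
    - [0, 0, 0, 0, 0]

```text
clock: 44.62
tcp_pos: [0.5385, -0.2237, 0.0133]
ee_rot: [-2.819, -1.386, 0.0]
force: [-1.0, -0.5, -0.3]
finger_gap: 0.03
grip_force: 0.0
```

```bash
python3 - <<'E'
from h import *
toolmove([.5865,.0949,.13],90.4)
E
```

```text
at [ 0.5385 -0.2237  0.0133] yaw 52.38 shift [ 4.694 -2.608 -1.945] turn frac -0.2112 force [-1.  -0.5 -0.3] gap 0.03 t 44.625
```

Request:
send_rows:
  motion:
    - [0, 0, 0, 0, 0]
    - [0, 0, 0, 0, 0]
    - [0, 0, 0, -0.3, 0]
    - [0, 0, 0, -0.8, 0]
    - [0, 0, 0, -0.84, 0]
    - [0, 0, 0, 0, -0.0528]
    - [0, 0, 0, 0, -0.0528]
    - [0, 0, 0, 0, -0.0528]
    - [0, 0, 0, 0, -0.0528]
    - [0, 0, 0, 0, 0]

```text
clock: 45.88
tcp_pos: [0.5385, -0.2238, 0.1307]
ee_rot: [2.215, 2.227, 0.0]
force: [0.6, 0.8, -1.4]
finger_gap: 0.0237
grip_force: 30.0
```

Request:
send_rows:
  motion:
    - [0, 0.884, 0.1395, 0, 0]
    - [0, 0.884, 0.1395, 0, 0]
    - [0, 0.884, 0.1395, 0, 0]
    - [0, 0.884, 0.1395, 0, 0]
    - [0, 0.884, 0.1395, 0, 0]
    - [0, 0.885, 0.1395, 0, 0]
    - [0, 0, 0, 0.5, 0]
    - [0, 0, 0, 0.5, 0]
    - [0, 0, 0, 0, 0]
    - [0, 0, 0, 0, 0]

```text
clock: 47.12
tcp_pos: [0.5874, 0.0948, 0.0711]
ee_rot: [2.216, 2.226, 0.002]
force: [-0.3, -0.7, -1.0]
finger_gap: 0.0236
grip_force: 30.0
```

```bash
python3 - <<'E'
from h import *
p,im=avg(2);toolmove([.5865,.0949,.036],90.4)
E
```

```text
avg tcp [0.58747 0.09481 0.07121] sd [8.e-05 1.e-05 1.e-04] force [ 0.33 -0.69 -0.81] t 47.175
at [0.5875 0.0948 0.0713] yaw 90.29 shift [ 0.002 -0.019  0.588] turn frac -0.0006 force [-0.2  1.  -0.3] gap 0.0238 t 47.225
```

Request:
send_rows:
  motion:
    - [0, 0.001, -0.017, 0.3, -0.0006]
    - [0, 0, 0, 0.2, 0]
    - [0, 0, 0, 0.1, 0]
    - [0, 0, 0, 0.05, 0]
    - [0, 0, 0, 0, 0]
    - [0, 0, 0, 0, 0]

```text
clock: 47.98
tcp_pos: [0.5859, 0.0949, 0.0307]
ee_rot: [2.212, 2.23, 0.001]
force: [2.8, 0.0, -2.3]
finger_gap: 0.0238
grip_force: 30.0
```

Request:
send_rows:
  motion:
    - [0, 0, 0, 0.05, 0]
    - [0, 0, 0, 0.04, 0]
    - [0, 0, 0, 0.03, 0]
    - [0, 0, 0, 0, 0]
    - [0, 0, 0, 0, 0]

```text
clock: 48.6
tcp_pos: [0.5859, 0.0946, 0.024]
ee_rot: [2.212, 2.23, 0.0]
force: [0.6, -3.0, 4.7]
finger_gap: 0.0237
grip_force: 30.0
```

Request:
send_rows:
  motion:
    - [0, 0, 0, 0.012, 0]
    - [0, 0, 0, 0, 0]
    - [0.45, 0, 0, 0, 0]
    - [0.45, 0, 0, 0, 0]
    - [0.45, 0, 0, 0, 0]
    - [0.45, 0, 0, -0.3, 0]
    - [0.7, 0, 0, -0.9, 0]
    - [0.7, 0, 0, -0.6, 0]
    - [0.7, 0, 0, 0, 0]

```text
clock: 49.72
tcp_pos: [0.5873, 0.0951, 0.1348]
ee_rot: [2.21, 2.228, 0.007]
force: [-0.1, 0.1, -0.9]
finger_gap: 0.0636
grip_force: 0.0
```

```bash
python3 - <<'E'
from plan import *
plan('d',{'d':(.4124,-.2278,-2.2),'c':(.3956,-.3596,.01)})
E
```

```text
avg tcp [0.58731 0.09514 0.1348 ] sd [0. 0. 0.] force [-0.15  0.09 -0.93] t 49.725
d [10.596, 0.4125, -0.2278, -2.2012]
c [44.9176, 0.3955, -0.3596, 0.0101]
at [0.5863 0.095  0.1327] yaw 90.47 shift [-5.347 -2.951  0.035] turn frac 0.2033 force [-0.1 -0.6  0.8] gap 0.0645 t 49.775
x-close yaw -36.12031300591792
```

Request:
send_rows:
  motion:
    - [0.7, -0.764, -0.4216, 0, 0]
    - [0.7, -0.764, -0.4216, 0, 0]
    - [0.7, -0.764, -0.4216, 0, 0]
    - [0.7, -0.764, -0.4216, 0, 0]
    - [0.7, -0.764, -0.4216, 0, 0]
    - [0.7, -0.764, -0.4216, 0, 0]
    - [0.7, -0.763, -0.4214, 0, 0]
    - [0.7, 0, 0, 0, 0.0508]
    - [0.7, 0, 0, 0, 0.0508]
    - [0.7, 0, 0, 0, 0.0508]

```text
clock: 51.02
tcp_pos: [0.4106, -0.2271, 0.1301]
ee_rot: [-2.681, -1.634, 0.001]
force: [-0.6, 0.3, -0.5]
finger_gap: 0.0652
grip_force: 0.0
```

Request:
send_rows:
  motion:
    - [0.7, 0, 0, 0, 0.0509]
    - [0.7, 0, 0, 0.7, 0]
    - [0.7, 0, 0, 0.6, 0]
    - [0.7, 0, 0, 0.4, 0]
    - [0.7, 0, 0, 0.2, 0]
    - [0.7, 0, 0, 0.045, 0]
    - [0.7, 0, 0, 0, 0]
    - [0, 0, 0, 0, 0]
    - [0, 0, 0, 0, 0]
    - [0, 0, 0, 0, 0]

```text
clock: 52.28
tcp_pos: [0.4114, -0.2274, 0.0143]
ee_rot: [2.8, 1.423, 0.0]
force: [0.1, -1.0, -0.8]
finger_gap: 0.0398
grip_force: 0.0
```

Request:
send_rows:
  motion:
    - [0, 0, 0, 0, 0]
    - [0, 0, 0, 0, 0]
    - [0.7, 0, 0, 0, 0]
    - [0.7, 0, 0, 0, 0]
    - [0.7, 0, 0, 0, 0]
    - [0.7, 0, 0, 0, 0]
    - [0.7, 0, 0, 0, 0.0556]
    - [0.7, 0, 0, 0, 0.0556]
    - [0.7, 0, 0, 0, 0.0556]
    - [0.7, 0, 0, 0, 0.0556]

```text
clock: 53.52
tcp_pos: [0.4112, -0.2273, 0.0141]
ee_rot: [-3.12, -0.37, 0.0]
force: [-0.3, -0.8, 0.4]
finger_gap: 0.0653
grip_force: 0.0
```

Request:
send_rows:
  motion:
    - [0.7, 0, 0, 0, 0.0556]
    - [0.7, 0, 0, 0, 0.0556]
    - [0.7, 0, 0, 0, 0.0556]
    - [0.7, 0, 0, 0, 0.0556]
    - [0.7, 0, 0, 0, 0.0552]
    - [0.7, 0, 0, 0, 0]
    - [0, 0, 0, 0, 0]
    - [0, 0, 0, 0, 0]
    - [0, 0, 0, 0, 0]
    - [0, 0, 0, 0, 0]

```text
clock: 54.78
tcp_pos: [0.4112, -0.2273, 0.0141]
ee_rot: [-2.987, 0.973, 0.0]
force: [-1.0, 0.2, -0.2]
finger_gap: 0.0301
grip_force: 0.0
```

Request:
send_rows:
  motion:
    - [0, 0, 0, 0, 0]
    - [0, 0, 0, 0, 0]
    - [0, 0, 0, 0, 0]

```text
clock: 55.15
tcp_pos: [0.4113, -0.2273, 0.0141]
ee_rot: [-2.987, 0.974, -0.0]
force: [0.2, 0.5, -0.3]
finger_gap: 0.0241
grip_force: 30.0
```

```bash
python3 - <<'E'
from h import *
toolmove([.5101,.1604,.13],90.4)
E
```

```text
at [ 0.4113 -0.2273  0.0141] yaw -36.12 shift [-2.479 -6.191 -1.932] turn frac -0.7029 force [ 0.2  0.5 -0.3] gap 0.0241 t 55.15
```

Request:
send_rows:
  motion:
    - [0, 0, 0, -0.3, 0]
    - [0, 0, 0, -0.8, 0]
    - [0, 0, 0, -0.84, 0]
    - [0, 0, 0, 0, -0.0586]
    - [0, 0, 0, 0, -0.0586]
    - [0, 0, 0, 0, -0.0586]
    - [0, 0, 0, 0, -0.0586]
    - [0, 0, 0, 0, -0.0586]
    - [0, 0, 0, 0, -0.0586]
    - [0, 0, 0, 0, -0.0586]

```text
clock: 56.4
tcp_pos: [0.411, -0.2272, 0.1302]
ee_rot: [-2.969, -1.024, 0.001]
force: [-1.2, -1.0, -1.0]
finger_gap: 0.0241
grip_force: 30.0
```

Request:
send_rows:
  motion:
    - [0, 0, 0, 0, -0.0586]
    - [0, 0, 0, 0, -0.0586]
    - [0, 0, 0, 0, -0.0586]
    - [0, 0, 0, 0, -0.0586]
    - [0, 0, 0, 0, -0.0583]
    - [0, 0, 0, 0, 0]
    - [0, 0.806, 0.2115, 0, 0]
    - [0, 0.806, 0.2115, 0, 0]
    - [0, 0.806, 0.2115, 0, 0]
    - [0, 0.806, 0.2115, 0, 0]

```text
clock: 57.65
tcp_pos: [0.4608, -0.032, 0.1305]
ee_rot: [2.22, 2.223, 0.0]
force: [0.6, -0.4, -2.1]
finger_gap: 0.0239
grip_force: 30.0
```

Request:
send_rows:
  motion:
    - [0, 0.806, 0.2115, 0, 0]
    - [0, 0.806, 0.2115, 0, 0]
    - [0, 0.806, 0.2115, 0, 0]
    - [0, 0.806, 0.2115, 0, 0]
    - [0, 0, 0, 0.5, 0]
    - [0, 0, 0, 0.4, 0]
    - [0, 0, 0, 0, 0]
    - [0, 0, 0, 0, 0]

```text
clock: 58.65
tcp_pos: [0.5106, 0.1602, 0.0773]
ee_rot: [2.216, 2.226, 0.001]
force: [0.0, -0.0, -1.9]
finger_gap: 0.0237
grip_force: 30.0
```

```bash
python3 - <<'E'
from h import *
p,im=avg(2);toolmove([.5100,.1603,.0325],90.4)
E
```

```text
avg tcp [0.51063 0.16024 0.0774 ] sd [7.0e-05 1.0e-05 1.1e-04] force [-0.02  0.22 -1.82] t 58.7
at [0.5107 0.1602 0.0776] yaw 90.31 shift [ 0.001 -0.014  0.751] turn frac -0.0005 force [-1.   0.  -1.9] gap 0.0239 t 58.75
```

Request:
send_rows:
  motion:
    - [0, 0, -0.006, 0.4, -0.0005]
    - [0, 0, 0, 0.2, 0]
    - [0, 0, 0, 0.1, 0]
    - [0, 0, 0, 0.04, 0]
    - [0, 0, 0, 0, 0]
    - [0, 0, 0, 0, 0]

```text
clock: 59.5
tcp_pos: [0.5099, 0.1603, 0.0324]
ee_rot: [2.212, 2.231, 0.001]
force: [-0.2, 0.2, -2.2]
finger_gap: 0.024
grip_force: 30.0
```

Request:
send_rows:
  motion:
    - [0, 0, 0, 0.05, 0]
    - [0, 0, 0, 0.05, 0]
    - [0, 0, 0, 0.036, 0]
    - [0, 0, 0, 0, 0]
    - [0, 0, 0, 0, 0]

```text
clock: 60.12
tcp_pos: [0.5099, 0.1603, 0.0241]
ee_rot: [2.212, 2.231, 0.0]
force: [0.4, -0.1, 1.8]
finger_gap: 0.0236
grip_force: 30.0
```

Seated. Release and plan c.

Request:
send_rows:
  motion:
    - [0, 0, 0, 0.008, 0]
    - [0, 0, 0, 0, 0]
    - [0.45, 0, 0, 0, 0]
    - [0.45, 0, 0, 0, 0]
    - [0.45, 0, 0, 0, 0]
    - [0.45, 0, 0, -0.3, 0]
    - [0.7, 0, 0, -0.9, 0]
    - [0.7, 0, 0, -0.6, 0]
    - [0.7, 0, 0, 0, 0]

```text
clock: 61.25
tcp_pos: [0.5113, 0.1606, 0.135]
ee_rot: [2.21, 2.229, 0.008]
force: [0.2, 0.3, -0.0]
finger_gap: 0.064
grip_force: 0.0
```

```bash
python3 - <<'E'
from plan import *
plan('c',{'c':(.3956,-.3596,.01)})
E
```

```text
avg tcp [0.51128 0.16062 0.13504] sd [0. 0. 0.] force [ 0.2   0.32 -0.04] t 61.25
c [12.6619, 0.3523, -0.3359, -0.009]
at [0.5103 0.1604 0.1331] yaw 90.49 shift [-8.24  -2.714  0.039] turn frac -0.4944 force [-0.2  0.3 -1.6] gap 0.0646 t 61.3
x-close yaw 89.48208453403419
```

Request:
send_rows:
  motion:
    - [0.6, -0.824, -0.2714, 0, 0]
    - [0.6, -0.824, -0.2714, 0, 0]
    - [0.6, -0.824, -0.2714, 0, 0]
    - [0.6, -0.824, -0.2714, 0, 0]
    - [0.6, -0.824, -0.2714, 0, 0]
    - [0.6, -0.824, -0.2714, 0, 0]
    - [0.6, -0.824, -0.2714, 0, 0]
    - [0.6, -0.824, -0.2714, 0, 0]
    - [0.6, -0.824, -0.2714, 0, 0]
    - [0.6, -0.824, -0.2714, 0, 0]

```text
clock: 62.55
tcp_pos: [0.3499, -0.3367, 0.1306]
ee_rot: [-2.211, -2.229, -0.0]
force: [0.3, -0.1, 0.6]
finger_gap: 0.0558
grip_force: 0.0
```

Request:
send_rows:
  motion:
    - [0.6, 0, 0, 0, 0.0562]
    - [0.6, 0, 0, 0, 0.0562]
    - [0.6, 0, 0, 0, 0.0562]
    - [0.6, 0, 0, 0, 0.0562]
    - [0.6, 0, 0, 0, 0.0562]
    - [0.6, 0, 0, 0, 0.0562]
    - [0.6, 0, 0, 0, 0.0562]
    - [0.6, 0, 0, 0, 0.0562]
    - [0.6, 0, 0, 0, 0.0559]
    - [0.6, 0, 0, 0, 0]

```text
clock: 63.8
tcp_pos: [0.3507, -0.3351, 0.1307]
ee_rot: [-3.14, 0.012, 0.002]
force: [-0.1, -0.5, 0.5]
finger_gap: 0.0557
grip_force: 0.0
```

```bash
python3 - <<'E'
from h import *
toolmove([.3517,-.3354,.0155],-.5)
im=eyes.capture("top"); o=finder.boxes_of("top","board_c"); print([(round(q["conf"],2),np.round(q["extent"])) for q in o])
E
```

```text
at [ 0.3507 -0.3351  0.1307] yaw -0.44 shift [0.019 0.008 1.92 ] turn frac 0.0003 force [-0.1 -0.5  0.5] gap 0.0557 t 63.8
[(0.95, array([246., 193.,  33.,  28.])), (0.77, array([275., 193.,  21.,  30.])), (0.69, array([273., 166.,  26.,  27.])), (0.66, array([327., 247.,  33.,  30.])), (0.65, array([402., 267.,  34.,  38.])), (0.59, array([407., 116.,  29.,  28.])), (0.47, array([356., 111.,  27.,  34.]))]
```

Request:
send_rows:
  motion:
    - [0.6, 0.015, 0.005, 0.7, 0]
    - [0.6, 0, 0, 0.6, 0]
    - [0.6, 0, 0, 0.4, 0]
    - [0.6, 0, 0, 0.2, 0]
    - [0.6, 0, 0, 0.02, 0]
    - [0.6, 0, 0, 0, 0]
    - [0, 0, 0, 0, 0]
    - [0, 0, 0, 0, 0]
    - [0, 0, 0, 0, 0]
    - [0, 0, 0, 0, 0]

```text
clock: 65.15
tcp_pos: [0.3521, -0.336, 0.0166]
ee_rot: [3.141, -0.014, 0.0]
force: [-1.4, 0.7, 5.4]
finger_gap: 0.0336
grip_force: 30.0
```

Request:
send_rows:
  motion:
    - [0, 0, 0, 0, 0]
    - [0.6, 0, 0, 0, 0]
    - [0.6, 0, 0, 0, 0]
    - [0.6, 0, 0, 0, 0]
    - [0.6, 0, 0, 0, -0.0556]
    - [0.6, 0, 0, 0, -0.0556]
    - [0.6, 0, 0, 0, -0.0556]
    - [0.6, 0, 0, 0, -0.0556]
    - [0.6, 0, 0, 0, -0.0556]
    - [0.6, 0, 0, 0, -0.0556]

```text
clock: 66.4
tcp_pos: [0.352, -0.3358, 0.0162]
ee_rot: [-2.722, -1.568, -0.0]
force: [-0.1, -0.0, 0.0]
finger_gap: 0.0556
grip_force: 0.0
```

Request:
send_rows:
  motion:
    - [0.6, 0, 0, 0, -0.0556]
    - [0.6, 0, 0, 0, -0.0556]
    - [0.6, 0, 0, 0, -0.0552]
    - [0.6, 0, 0, 0, 0]
    - [0, 0, 0, 0, 0]
    - [0, 0, 0, 0, 0]
    - [0, 0, 0, 0, 0]
    - [0, 0, 0, 0, 0]
    - [0, 0, 0, 0, 0]
    - [0, 0, 0, 0, 0]

```text
clock: 67.65
tcp_pos: [0.352, -0.3358, 0.0162]
ee_rot: [2.231, 2.211, 0.0]
force: [1.0, 0.1, -0.3]
finger_gap: 0.0237
grip_force: 30.0
```

```bash
python3 - <<'E'
from h import *
toolmove([.5860,.1608,.13],90.4)
E
```

```text
at [ 0.352  -0.3358  0.0162] yaw 89.48 shift [ 8.312  3.825 -1.896] turn frac -0.0051 force [ 1.   0.1 -0.3] gap 0.0237 t 67.65
```

Request:
send_rows:
  motion:
    - [0, 0, 0, -0.3, 0]
    - [0, 0, 0, -0.8, 0]
    - [0, 0, 0, -0.8, -0.0051]
    - [0, 0, 0, 0, 0]

```text
clock: 68.15
tcp_pos: [0.3531, -0.337, 0.1331]
ee_rot: [2.209, 2.225, -0.001]
force: [0.3, -0.1, -2.4]
finger_gap: 0.0237
grip_force: 30.0
```

Request:
send_rows:
  motion:
    - [0, 0.825, 0.3958, 0, 0]
    - [0, 0.825, 0.3958, 0, 0]
    - [0, 0.825, 0.3958, 0, 0]
    - [0, 0.825, 0.3958, 0, 0]
    - [0, 0.825, 0.3958, 0, 0]
    - [0, 0.825, 0.3958, 0, 0]
    - [0, 0.825, 0.3958, 0, 0]
    - [0, 0.825, 0.3958, 0, 0]
    - [0, 0.825, 0.3958, 0, 0]
    - [0, 0.825, 0.3958, 0, 0]

```text
clock: 69.4
tcp_pos: [0.5858, 0.1625, 0.1285]
ee_rot: [-2.213, -2.229, 0.003]
force: [1.2, -0.4, -1.7]
finger_gap: 0.0235
grip_force: 30.0
```

Request:
send_rows:
  motion:
    - [0, 0, 0, 0.5, 0]
    - [0, 0, 0, 0.4, 0]
    - [0, 0, 0, 0, 0]
    - [0, 0, 0, 0, 0]

```text
clock: 69.9
tcp_pos: [0.5861, 0.1608, 0.0765]
ee_rot: [2.214, 2.229, 0.0]
force: [-0.1, -0.8, -0.5]
finger_gap: 0.0241
grip_force: 30.0
```

```bash
python3 - <<'E'
from h import *
p,im=avg(2);toolmove([.5860,.1608,.034],90.4)
E
```

```text
avg tcp [0.58619 0.16079 0.07669] sd [1.1e-04 1.0e-05 2.1e-04] force [ 0.17 -0.17 -0.61] t 69.95
at [0.5864 0.1608 0.0771] yaw 90.4 shift [-0.001 -0.008  0.718] turn frac -0.0 force [-0.2  0.2 -1.6] gap 0.0237 t 70.0
```

Request:
send_rows:
  motion:
    - [0, -0.002, -0.005, 0.4, 0]
    - [0, 0, 0, 0.2, 0]
    - [0, 0, 0, 0.1, 0]
    - [0, 0, 0, 0.02, 0]
    - [0, 0, 0, 0, 0]
    - [0, 0, 0, 0, 0]

```text
clock: 70.75
tcp_pos: [0.5858, 0.1608, 0.0334]
ee_rot: [2.213, 2.229, 0.001]
force: [-0.4, 0.1, -1.7]
finger_gap: 0.0235
grip_force: 30.0
```

Request:
send_rows:
  motion:
    - [0, 0, 0, 0.05, 0]
    - [0, 0, 0, 0.04, 0]
    - [0, 0, 0, 0.03, 0]
    - [0, 0, 0, 0, 0]
    - [0, 0, 0, 0, 0]

```text
clock: 71.38
tcp_pos: [0.5858, 0.1608, 0.0262]
ee_rot: [2.213, 2.229, 0.0]
force: [-1.9, -0.8, 5.0]
finger_gap: 0.0234
grip_force: 30.0
```

Request:
send_rows:
  motion:
    - [0, 0, 0, 0.008, 0]
    - [0.45, 0, 0, 0, 0]
    - [0.45, 0, 0, 0, 0]
    - [0.45, 0, 0, 0, 0]
    - [0.45, 0, 0, -0.3, 0]
    - [0.45, 0, 0, -0.9, 0]
    - [0, 0, 0, -0.9, 0]
    - [0, -0.9, -0.2, -0.6, 0]
    - [0, -0.9, -0.2, -0.3, 0]
    - [0, -0.9, -0.2, 0, 0]

```text
clock: 72.62
tcp_pos: [0.5516, -0.0001, 0.2064]
ee_rot: [2.211, 2.228, 0.004]
force: [1.2, -0.2, -0.0]
finger_gap: 0.0066
grip_force: 0.0
```

Request:
send_rows:
  motion:
    - [0, -0.9, 0, 0, 0]
    - [0, -0.9, 0, 0, 0]
    - [0, -0.9, 0, 0, 0]
    - [0, 0, 0, 0, 0]

```text
clock: 73.12
tcp_pos: [0.5523, -0.1637, 0.2046]
ee_rot: [2.217, 2.224, 0.0]
force: [0.2, 1.0, 0.3]
finger_gap: 0.0006
grip_force: 0.0
```

```bash
python3 - <<'E'
from h import *
toolmove([.549,.36,.30],90.4)
im=eyes.capture("top"); s=eyes.capture("side"); cv2.imwrite("pics/raws12.png",s[:,:,::-1])
for k in 'abcd':
    x,y=nest(k); o=fit("top",im,x,y,types=k,z0=.010,inits=[0.],r=22)[0]; print(k,((np.array(o[2:4])-[x,y])*1e3).round(1),np.degrees(o[4]).round(1),round(o[0],1))
a=rect("top",im,.43,.67,.01,.25,.022,1600)[:384]; b=cv2.resize(s[180:300,215:340],(400,384),interpolation=cv2.INTER_CUBIC)
cv2.imwrite("pics/p12.png",np.hstack([a,b])[:,:,::-1])
E
```

```text
at [ 0.5523 -0.1637  0.2046] yaw 90.19 shift [ 8.728 -0.024 -1.598] turn frac -0.0012 force [0.2 1.  0.3] gap 0.0006 t 73.125
a [2.1 3.4] -0.3 412.7
b [-6.1  2.9] 2.9 373.2
c [-8.9 -6.5] 13.1 329.0
d [ 3.5 -1.9] 0.7 379.2
```

View pics/p12.png

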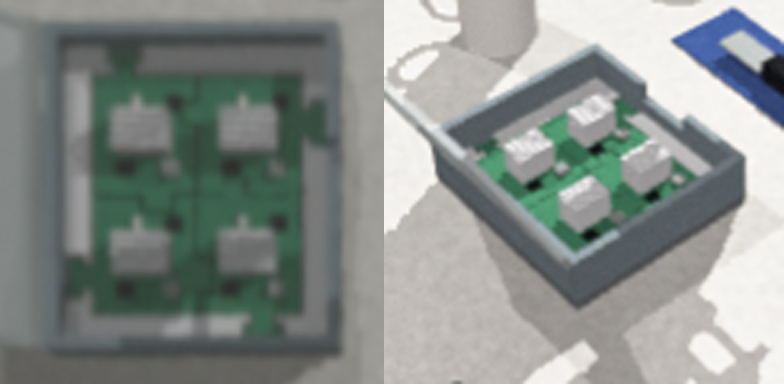

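Request:
send_rows:
  motion:
    - [0, 0, 0, -0.8, 0]
    - [0, 0, 0, -0.8, 0]
    - [0, 0.9, 0, 0, 0]
    - [0, 0.9, 0, 0, 0]
    - [0, 0.9, 0, 0, 0]
    - [0, 0.9, 0, 0, 0]
    - [0, 0.9, 0, 0, 0]
    - [0, 0.9, 0, 0, 0]
    - [0, 0.9, 0, 0, 0]
    - [0, 0.9, 0, 0, 0]

```text
clock: 74.47
tcp_pos: [0.5481, 0.2744, 0.3002]
ee_rot: [2.211, 2.232, 0.001]
force: [-0.1, -0.7, -0.7]
finger_gap: 0.0005
grip_force: 0.0
```

Request:
send_rows:
  motion:
    - [0, 0.9, 0, 0, 0]
    - [0, 0.63, 0, 0, 0]
    - [0, 0, 0, 0, 0]
    - [0, 0, 0, 0.6, 0]
    - [0, 0, 0, 0.6, 0]
    - [0, 0, 0, 0.4, 0]
    - [0, 0, 0, 0.17, 0]
    - [0, 0, 0, 0, 0]
    - [0, 0, 0, 0, 0]

```text
clock: 75.6
tcp_pos: [0.5492, 0.3633, 0.1946]
ee_rot: [2.213, 2.229, 0.003]
force: [-0.3, 0.0, -0.1]
finger_gap: 0.0004
grip_force: 0.0
```

```bash
python3 - <<'E'
from h import *
toolmove([.549,.2312,.194],90.4)
E
```

```text
at [0.5492 0.3633 0.1946] yaw 90.41 shift [-2.202 -0.018  0.009] turn frac 0.0001 force [-0.3  0.  -0.1] gap 0.0004 t 75.6
```

Request:
send_rows:
  motion:
    - [0, -0.367, 0, 0, 0]
    - [0, -0.367, 0, 0, 0]
    - [0, -0.367, 0, 0, 0]
    - [0, -0.367, 0, 0, 0]
    - [0, -0.367, 0, 0, 0]
    - [0, -0.367, 0, 0, 0]
    - [0, -0.303, 0, 0.027, 0]
    - [0, -0.303, 0, 0.027, 0]
    - [0, 0, 0, 0, 0]

```text
clock: 76.72
tcp_pos: [0.5499, 0.1934, 0.1897]
ee_rot: [-2.215, -2.228, 0.002]
force: [-0.3, -0.4, 0.4]
finger_gap: 0.0008
grip_force: 0.0
```

Request:
send_rows:
  motion:
    - [0, -0.287, 0, 0.105, 0]
    - [0, -0.287, 0, 0.105, 0]
    - [0, -0.25, 0, 0.175, 0]
    - [0, -0.25, 0, 0.175, 0]
    - [0, -0.195, 0, 0.233, 0]
    - [0, -0.195, 0, 0.233, 0]
    - [0, -0.128, 0, 0.277, 0]
    - [0, -0.128, 0, 0.277, 0]
    - [0, 0, 0, 0, 0]

```text
clock: 77.85
tcp_pos: [0.5499, 0.091, 0.0936]
ee_rot: [-2.213, -2.228, 0.003]
force: [0.8, 0.6, 0.2]
finger_gap: 0.0007
grip_force: 0.0
```

Request:
send_rows:
  motion:
    - [0, -0.053, 0, 0.25, 0]
    - [0, -0.053, 0, 0.2, 0]
    - [0, 0, 0, 0.1, 0]
    - [0, 0, 0, 0.05, 0]
    - [0, 0, 0, 0, 0]
    - [0, 0, 0, 0, 0]

```text
clock: 78.6
tcp_pos: [0.5505, 0.085, 0.0601]
ee_rot: [-2.213, -2.23, 0.001]
force: [-7.4, -2.6, 12.1]
finger_gap: 0.0004
grip_force: 6.7
```

Request:
send_rows:
  motion:
    - [0, 0, 0, -0.15, 0]
    - [0, -0.45, 0, 0, 0]
    - [0, 0, 0, 0.1, 0]
    - [0, 0, 0, 0.07, 0]
    - [0, 0, 0, 0, 0]
    - [0, 0, 0, 0, 0]

```text
clock: 79.35
tcp_pos: [0.5512, 0.0581, 0.0599]
ee_rot: [2.212, 2.229, -0.001]
force: [-10.0, -7.2, 27.5]
finger_gap: 0.0003
grip_force: 14.0
```

Request:
send_rows:
  motion:
    - [0, 0, 0, -0.3, 0]
    - [0, 0, 0, -0.8, 0]
    - [0, 0, 0, -0.9, 0]
    - [0, -0.8, -0.4, -0.3, 0]
    - [0, -0.8, -0.4, 0, 0]
    - [0, -0.8, -0.4, 0, 0]
    - [0, -0.8, -0.4, 0, 0]
    - [0, -0.8, -0.4, 0, 0]
    - [0, 0, 0, 0, 0]
    - [0, 0, 0, 0, 0]

```text
clock: 80.6
tcp_pos: [0.4331, -0.1821, 0.1961]
ee_rot: [-2.214, -2.229, -0.001]
force: [-0.2, 0.8, -0.4]
finger_gap: 0.0008
grip_force: 0.0
```

```bash
python3 - <<'E'
from h import *
im=eyes.capture("top"); s=eyes.capture("side"); cv2.imwrite("pics/t13.png",im[:,:,::-1]); cv2.imwrite("pics/s13.png",s[:,:,::-1])
for nm,z in (("cover",.06),("pry_tool",.02),("mat",.003),("mug",.085),("tape_roll",.024),("meter",.035)):
    o=finder.outline_of("top",nm)
    for d in o[:1]:
        cc=max(cv2.findContours(d["mask"].astype(np.uint8),0,1)[0],key=cv2.contourArea)[:,0]
        print(nm,round(d["conf"],2),[np.round(v,1) for v in cv2.minAreaRect(ray("top",cc,z)[:,:2].astype(np.float32)*1000)])
t0=cv2.imread("pics/top0.png")[130:250,215:310].astype(int); d=abs(im[130:250,215:310,::-1].astype(int)-t0).mean(-1)
print("diff inside",d[30:95,30:85].mean(),"hinge side", d[:,5:25].mean())
s0=cv2.imread("pics/side0.png").astype(int); d=abs(s[:,:,::-1].astype(int)-s0).max(-1)>60; print("side diff around cover",d[180:280,215:340].sum(), "left of it",d[150:260,150:230].sum())
print(env.get_state()["tcp_pos"])
E
```

```text
cover 0.96 [array([549.6, 129.3]), array([202.6, 183.7]), np.float64(0.2)]
pry_tool 0.94 [array([545., -89.]), array([ 25.7, 126.6]), np.float64(87.9)]
mat 0.47 [array([555.7, 135.8]), array([215. , 196.7]), np.float64(0.3)]
mug 0.76 [array([770.6,  59. ]), array([115.8,  79.4]), np.float64(15.4)]
tape_roll 0.67 [array([ 739.2, -153.1]), array([87.4, 96.9]), np.float64(87.6)]
meter 0.66 [array([395.4, 407.7]), array([158.7,  93.4]), np.float64(84.5)]
diff inside 5.695850815850816 hinge side 5.988611111111111
side diff around cover 26 left of it 0
[ 0.43289334 -0.18228763  0.19595697]
```

```bash
python3 -c "
from workcell import workorder
print(workorder.sign_off())"
```

```text
the job is handed in; nothing more can be done
None
```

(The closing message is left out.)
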